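# Draw the top graphite pad off the sloping stack and stand it in the warming rack

### The arm

A 6-joint arm with a two-finger parallel gripper is mounted at the origin on the work surface. World frame = base frame: x ahead of the robot, y to its left, z up, the work surface at z = 0. Lengths are in mm, angles in degrees, forces in N, time in s.
With the tool pointing down it reaches from about 350 to 850 mm from the base axis. Payload 8.1 kg.
Tool frame: the origin (TCP) lies midway between the tips of the shut fingers; the grasp point (between the pads) lies 19 mm behind it (r.pinch_z is the distance from the TCP to the grasp point, in mm); z points along the fingers, y is the line along which they close (so a half turn about z gives the same grasp; the last joint's range is limited). The gripper opens to 85 mm and grips with 20 to 120 N. Pads are 22 mm wide; open, the fingers measure 114 mm over their backs; the gripper's body (76 mm by 85 mm) begins 54 mm behind the grasp point. The pads swing forward as they close: fully open they stand 13 mm farther back than shut.
Start: joints at [70.68, 7.471, 85.268, -0, 87.261, -4.893], TCP at [149.466, 581.09, 231.292] pointing down, gripper open.
Joint ranges: [-169.43, 169.43], [-51.17, 129.36], [1.28, 143.12], [-76.62, 256.62], [0, 156.53], [-152.29, 152.29]. Speed limits (degrees/s): [136.94, 136.94, 159.86, 180, 180, 180].

### API

Orientations are given as [roll, pitch, yaw] about the fixed x, y, z axes, in that order (R = Rz(yaw) Ry(pitch) Rx(roll)).
In Python, from bench import sensors, optics, job, r gives the robot as it stands.
- The arm moves only by the tool play_rows, never from a script. Its argument "motion" is a list that holds one entry, the list of rows, each a list of 6 numbers: the shift along the tool's x, y, z in cm, then the turn, a rotation vector about the tool's x, y, z in degrees. In form: [[[x, y, z, ax, ay, az], ...]]. A call has 1 to 5 rows; each row is the pose to reach, as a shift and turn from the pose commanded when the call began, along the tool's axes at that moment; what a row does not reach only later rows make up. A row lasts 1/10 s, in which the tool goes at most 50 mm and 8.59 degrees, less where a joint would pass 70% of its speed; a pose out of reach is approached as far as the arm can. A call with a gripper value outside its range is refused whole. "jaw" is the opening, from 0 (shut) to 1 (fully open), set as the call begins (left out, the last holds). The fingers move at their own pace and stop on an object; "squeeze" is the grip in N (left out, the last holds). Time passes only in rows, so rows that repeat a pose let the fingers close. It gives the time, the measured TCP pose, the force, the opening and the grip force at its end, in the units of the state.
- sensors.sense(): the state, without advancing time (a new reading comes with each control period).
- optics.snapshot(name): name is "scene" or "top"; returns a dict with "pixels" (420x560x3 uint8, red, green, blue), "mtx" (3x3 intrinsics, pixels), "R" (3x3) and "t" (3): a world point X has camera coordinates R X + t. Camera axes: x right, y down, z forward; pixel columns grow to the right and rows downward; lengths in mm; the calibration is good to about 2 mm. A picture is of the moment at which its call begins. There is no depth.
- job.hand_in(): hands the job in; it is judged then, once.
The state is a dict: "time": time; "joint_pos": joint angles; "qd": joint speeds; "joint_efforts": joint torques, N m; "tool_pos": TCP position; "tcp_rot": TCP orientation; "ft_force": force on the tool from outside, world axes, zero at the start; "wrist_torque": the same for the moment, N m; "finger_gap": finger opening in mm; "grip_force": force on a finger pad.
Only numpy, scipy, OpenCV 4.12 (cv2) and the standard library are available. Lean on these libraries where they do the work, as an engineer would, in place of code of your own. Each camera call takes 0.05 s, during which the arm holds its last target. There are 200 camera calls.

### The job

Get a fresh graphite pad warming for the paddle: slide the top pad sideways on the sloping stack until it overhangs the end of the desk by a good three to five centimetres, pinch it by the overhanging part, lift it off and stand it on its long edge in the empty bay of the warming rack, midway along the hoops letting go only when it is fully down. Graphite chips, so do not drop it or jam it; leave the other pads where they lie and do not push the jacks, shears, paddle or tweezers about.

Things in the scene. Friction and masses are not known exactly. Their poses are not given: they have to be found in the camera images.
- pad1_center (a point): the top pad of the stack, the one to take: graphite pad, a dark grey plate 110 x 150 x 8 mm with two brass inserts in its face, about 0.25 kg. The point is its centre (half-way through the thickness); x along the 110 mm side (down the slope, away from the desk's top edge), y along the 150 mm side (the desk's width), z out of the face. Too wide to span; its underside is reached only where it overhangs.
- pad1: the same top pad; same origin and axes as pad1_center
- pad2_center (a point): the second pad, directly under the top one, same size; its centre; x along the 110 mm side (down the slope, away from the desk's top edge), y along the 150 mm side (the desk's width), z out of the face. Stays on the desk.
- pad3_center (a point): the third pad, same kind, under the second. Stays on the desk.
- pad4_center (a point): the fourth, lowest pad, same kind, lying on the desk's deck. Stays on the desk.
- desk: the pad desk: fixed galvanised stand, its 110 x 150 mm deck sloping 40 degrees, high on its -x side (131 mm up, nearest the robot), falling to +x (60 mm up). Pads start flush with the deck's top edge and both ends; the ends (+y, -y) are open, no fence or leg beyond the 150 mm width. Origin on the bench under its middle; x horizontally down-slope, y along its width, z up.
- desk_lip (a point): middle of the desk's low edge, where deck meets lip, 60 mm up. The lip (150 mm wide, 38 mm high square to the deck) carries the lower edges of all four pads; only friction holds a pad sideways. Axes as the desk's.
- rack: the warming rack, fixed: 140 (x) x 170 (y) x 12 mm dark base with two bays 70 mm apart along x. A bay is the 18 mm gap between two upright wire hoops (6 mm wire, 106 mm long along y, tops 77 mm above the bench). A worn pad stands in the +x bay; the -x bay is empty. Origin on the bench under its middle, z up.
- bay (a point): the empty bay of the rack: the point on its floor (12 mm above the bench) midway between its two hoops and midway along them. x across the gap (same as the rack's x), y along the hoops, z up. A pad standing in it on a 150 mm edge has its centre 55 mm above this point and its face towards +x or -x.
- worn_pad: a worn pad of the same size standing in the rack's other bay; origin at its centre. Leave it there.
- jacks: bystander: steel jacks, 300 mm sprung tongs lying flat; origin under the middle
- shears: bystander: steel shears with ring handles, about 230 mm long, lying flat between desk and rack; origin under the pivot
- paddle: bystander: scorched wooden paddle, 265 x 115 x 12 mm, lying flat; origin beneath its neck
- tweezers: bystander: steel tweezers 210 mm long, 10 mm high, lying flat; origin under the middle
Things that resemble listed ones, but are neither listed nor needed, are in the scene too. What is shaped like the pad1 but green or turquoise is not meant.

How it is judged:
By the outcome, as a careful person would: the job done as asked, in the order asked, and still so for the second after the job is handed in, with the robot touching nothing.
It also fails if it takes over 56 s, if anything falls off the work surface, if the arm or the gripper's body presses on something with over 40 N, if the wrist force passes 120 N, or if a joint passes its speed limit or range.

## Working session

There is one attempt and no reset: what is moved stays moved. The work goes in short steps, Python scripts to look and compute and a tool call to move; the robot and the scene stay as the last step left them, time stands still between calls to the robot, and variables do not carry over. Pictures are saved under pics/ and viewed, at most 10 in all, crops included, and the job is handed in when it is done.

Besides the shell and the picture viewer there is one more tool, called after "Call:" as a command line: name --argument value ..., lists and objects as JSON in quotes. play_rows: Moves the arm, as the interface text tells. Its arguments: {"type":"object","properties":{"motion":{"type":"array","items":{"type":"array","items":{"type":"array","items":{"type":"number"}}}},"jaw":{"type":"number"},"squeeze":{"type":"number"}},"required":["motion"]}

```bash
mkdir -p pics; ls; python3 - <<'E'
from bench import sensors, optics, job, r
import cv2,numpy as np
s=sensors.sense();print(s)
for n in("scene","top"):
    d=optics.snapshot(n);cv2.imwrite(f"pics/{n}0.png",d["pixels"][...,::-1]);print(n,d["mtx"],d["R"],d["t"])
print([a for a in dir(r) if a[0]!='_'])
E
```

```text
pics
{'time': 0.0, 'joint_pos': array([ 7.06781854e+01,  7.51420953e+00,  8.53307228e+01, -1.70816743e-03,
        8.72611347e+01, -4.89395339e+00]), 'qd': array([-0.06432694, -0.08086976, -0.03849189,  0.00542128, -0.07915029,
        0.0718042 ]), 'joint_efforts': array([-1.55294006e-04, -5.69401109e+01, -5.00539327e+01, -2.14433735e-04,
        1.50309806e-02,  1.81267630e-06]), 'tool_pos': array([149.30946908, 580.55007722, 230.23996284]), 'tcp_rot': array([-1.79894174e+02, -7.34892390e-03,  1.65572215e+02]), 'ft_force': array([0.26093428, 0.1490759 , 0.14032098]), 'wrist_torque': array([0.02009443, 0.04901344, 0.0123983 ]), 'grip_force': 0.0, 'finger_gap': 85.38263297474346}
scene [[468.31569987   0.         278.56370389]
 [  0.         468.31569987 216.23907356]
 [  0.           0.           1.        ]] [[ 0.39487928  0.91870477  0.00720417]
 [ 0.74333541 -0.31487377 -0.59017537]
 [-0.53992853  0.23840314 -0.80724292]] [-142.71012691 -379.35940974 1338.52792917]
top [[453.79408134   0.         275.80451818]
 [  0.         453.79408134 208.4614299 ]
 [  0.           0.           1.        ]] [[ 0.00484695 -0.99993987  0.00983635]
 [-0.98083502 -0.00666985 -0.1947259 ]
 [ 0.1947798  -0.00870401 -0.98080838]] [-108.99972632  564.90169151  933.63168022]
['PlanningError', 'pinch_z']
```

View pics/scene0.png

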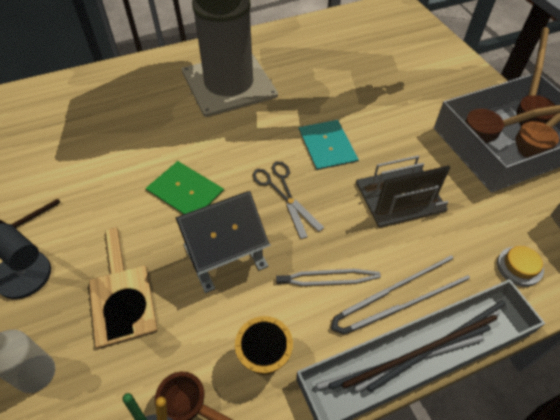

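View pics/top0.png

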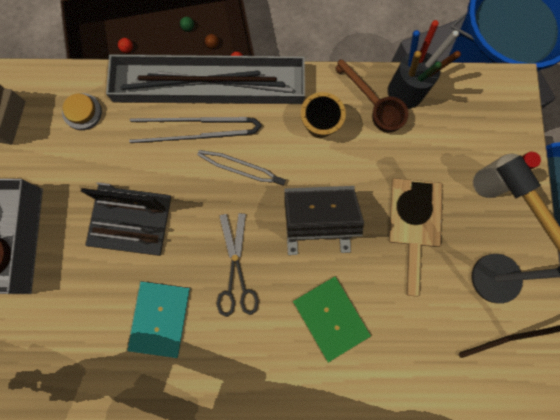

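The scene view shows three pad-shaped things: green at (185,188), turquoise at (328,145), and dark grey on the sloping desk at (222,230). The dark grey one has brass inserts at (213,235) and (235,227) and is the pad meant, as the other two are the wrong colour and lie flat. The rack is at (400,190) in scene and (130,220) in top. I'll enlarge the desk and rack to confirm.

```bash
python3 - <<'E'
import cv2,numpy as np
a=cv2.imread("pics/scene0.png");b=cv2.imread("pics/top0.png")
f=lambda im,x,y,w=110,h=82:cv2.resize(im[y:y+h,x:x+w],(400,298),interpolation=cv2.INTER_CUBIC)
m=np.vstack([np.hstack([f(a,170,185),f(b,270,175)]),np.hstack([f(a,345,148),f(b,75,178)])])
m=np.clip(m.astype(float)*1.6,0,255).astype(np.uint8)
cv2.imwrite("pics/crop0.png",m)
E
```

```text
(no output)
```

View pics/crop0.png

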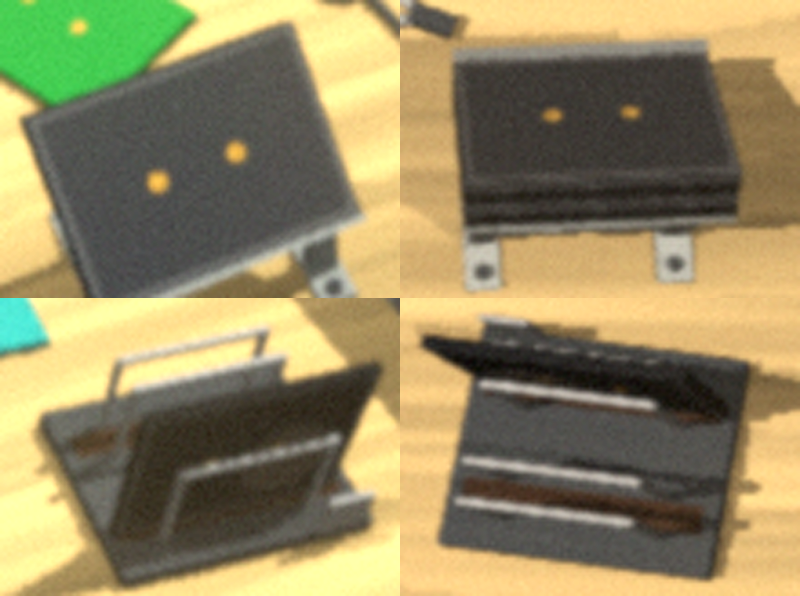

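Crop confirms: the dark grey top pad has two brass inserts and four pads lie under/with it; the lip is on the far (+x) side. The empty bay is the rack's robot-side hoop pair, with top bars in the top picture at about (92,222)-(141,229) and (91.5,234)-(139,239).

```bash
cat > h.py <<'E'
import cv2,numpy as np
from scipy.spatial.transform import Rotation as Ro
from bench import sensors, optics, job, r
def P(d): return d["mtx"]@np.c_[d["R"],d["t"]]
def tri(a,b,pa,pb):
    X=cv2.triangulatePoints(P(a),P(b),np.float64(pa).reshape(2,1),np.float64(pb).reshape(2,1)); return (X[:3]/X[3]).ravel()
def ray(d,p,z):
    C=-d["R"].T@d["t"]; v=d["R"].T@np.linalg.solve(d["mtx"],[p[0],p[1],1]); return C+v*(z-C[2])/v[2]
def proj(d,X):
    q=d["mtx"]@(d["R"]@np.array(X)+d["t"]); return q[:2]/q[2]
def rel(pos,R,s=None):
    s=s or sensors.sense(); R0=Ro.from_euler('xyz',s["tcp_rot"],degrees=True)
    sh=R0.inv().apply(np.array(pos)-s["tool_pos"])/10; rv=(R0.inv()*R).as_rotvec(degrees=True)
    return np.round(np.r_[sh,rv],2).tolist()
def snap(n,name=None):
    d=optics.snapshot(n)
    if name: cv2.imwrite(f"pics/{name}.png",d["pixels"][...,::-1])
    return d
E
python3 - <<'E'
from h import *
np.set_printoptions(precision=1,suppress=True)
S=snap("scene");T=snap("top")
def ins(d,box):
    x,y,w,h=box;im=cv2.cvtColor(d["pixels"][y:y+h,x:x+w].copy(),cv2.COLOR_RGB2HSV)
    m=cv2.inRange(im,(10,120,70),(30,255,255));n,l,st,c=cv2.connectedComponentsWithStats(m)
    return [c[i]+[x,y] for i in range(1,n) if st[i,4]>2]
a=ins(S,(200,220,45,25));b=ins(T,(300,196,45,20));print(a,b)
a.sort(key=lambda p:p[0]);b.sort(key=lambda p:-p[0])
I=[tri(S,T,p,q) for p,q in zip(a,b)];print("inserts",I)
q=3.636
cr={'hi-y':((25,120),(738-400,175)),'hi+y':((292,25),(465-400,180)),'lo+y':((360,213),(457-400,63))}
for k,(u,v) in cr.items(): print(k,tri(S,T,(170+u[0]/q,185+u[1]/q),(270+v[0]/q,175+v[1]/q)))
print('lo-y',ray(T,(270+307/q,175+56/q),85))
for u in((63,160),(240,185),(60,203),(232,223)): print('hoop',ray(T,(75+u[0]/q,178+u[1]/q),74))
for u,v in (((118,362),(60,203)),((268,332),(232,223))): print('hoopB tri',tri(S,T,(345+u[0]/q,148+(u[1]-298)/q),(75+v[0]/q,178+v[1]/q)))
for u in((40,545-298),(312,578-298),(347,365-298),(75,320-298)): print('base',ray(T,(75+u[0]/q,178+u[1]/q),12))
E
```

```text
[array([234.3, 226.4]), array([213. , 234.5])] [array([311.6, 206.2]), array([333.1, 205.4])]
inserts [array([ 559.7, -221.5,  121.7]), array([ 557.7, -177.9,  121.6])]
hi-y [ 518.6 -275.1  151.6]
hi+y [ 514.8 -127.6  153.4]
lo+y [ 596.2 -124.3   83. ]
lo-y [ 600.3 -273.3   85. ]
hoop [530.1 283.2  74. ]
hoop [516.  179.4  74. ]
hoop [504.8 282.8  74. ]
hoop [493.7 182.6  74. ]
hoopB tri [494.4 238.4  73.9]
hoopB tri [521.4 217.1 107.8]
base [486.1 317.5  12. ]
base [466.8 149.7  12. ]
base [600.7 135.   12. ]
base [628.6 307.8  12. ]
```

```bash
cat >> h.py <<'E'
np.set_printoptions(precision=1,suppress=True)
c,s_=np.cos(np.radians(40)),np.sin(np.radians(40))
Yw=1.8; Z=Ro.from_euler('z',Yw,degrees=True).as_matrix()
px,pn=Z@[c,0,-s_],Z@[s_,0,c]; py=Z@[0,1,0]
C0=np.array([558,-199.5,120.5])     # top-face centre of pad1 at start
Rpush=Ro.from_matrix(np.c_[py,px,-pn]); Rgrip=Ro.from_matrix(np.c_[py,pn,px])
def pad(x,y,z): return C0+x*px+y*py+z*pn
def down(yaw): return Ro.from_matrix(np.c_[[-np.sin(yaw*np.pi/180),np.cos(yaw*np.pi/180),0],[np.cos(yaw*np.pi/180),np.sin(yaw*np.pi/180),0],[0,0,-1]])
E
python3 - <<'E'
from h import *
print(rel([470,130,290],down(15)))
print(pad(15,-105,60),pad(15,-105,-4))
E
```

```text
[-42.28, -35.67, -5.9, -0.07, 0.03, 60.57]
[ 611.3 -302.9  156.8] [ 570.2 -304.2  107.8]
```

Call:
play_rows --motion '[[[-20,-6,-5,0,0,20],[-28,-14,-6,0,0,35],[-36,-24,-6,0,0,50],[-42,-35,-6,0,0,60],[-42,-35,-6,0,0,60]]]' --jaw 0

```text
time: 0.7
tool_pos: [310.8, 396.9, 266.0]
tcp_rot: [180.0, 0.0, 122.3]
ft_force: [1.9, 0.3, 0.4]
finger_gap: 12.4
grip_force: 0.0
```

Call:
play_rows --motion '[[[0,0,0,0,0,0],[0,0,0,0,0,0],[0,0,0,0,0,0],[0,0,0,0,0,0],[0,0,0,0,0,0]]]'

```text
time: 1.2
tool_pos: [309.2, 399.4, 265.6]
tcp_rot: [-180.0, 0.0, 122.7]
ft_force: [0.5, -0.2, 0.3]
finger_gap: 0.1
grip_force: 0.0
```

```bash
python3 - <<'E'
from h import *
s=sensors.sense();print(s["time"],s["tool_pos"],s["tcp_rot"],s["joint_pos"])
print(rel(pad(15,-108,110),Rpush))
E
```

```text
1.2 [309.2 399.4 265.6] [-180.     0.   122.7] [46.4 -8.  97.1  0.  90.9 13.7]
[-77.32, -9.96, 7.06, 38.97, 10.81, 29.65]
```

```bash
python3 - <<'E'
from h import *
print(rel([560,150,290],down(10)),rel([560,0,290],down(2)))
E
```

```text
[-34.54, 7.6, -2.44, -0.04, 0.01, 22.74] [-47.16, -0.51, -2.44, -0.04, 0.01, 30.74]
```

Call:
play_rows --motion '[[[-34,7,-2,0,0,23],[-34,7,-2,0,0,23],[-34,7,-2,0,0,23],[-34,7,-2,0,0,23],[-34,7,-2,0,0,23]]]'

```text
time: 1.7
tool_pos: [485.0, 219.1, 280.4]
tcp_rot: [180.0, -0.0, 99.7]
ft_force: [0.4, 1.0, -0.0]
finger_gap: 0.0
grip_force: 0.0
```

```bash
python3 - <<'E'
from h import *
s=sensors.sense();print(s["time"],s["tool_pos"],s["tcp_rot"],s["joint_pos"])
print(rel([580,-100,290],down(2)),rel(pad(15,-108,110),Rpush))
E
```

```text
1.7 [485.  219.1 280.4] [180.   -0.   99.7] [18.8 -4.  91.9  0.  92.1  9.1]
[-33.06, 3.98, -0.97, 0.0, -0.01, 7.71] [-54.32, 6.79, 8.52, 39.94, 2.75, 7.59]
```

Call:
play_rows --motion '[[[-33,4,-1,0,0,8],[-33,4,-1,0,0,8],[-33,4,-1,0,0,8],[-33,4,-1,0,0,8],[-33,4,-1,0,0,8]]]'

```text
time: 2.2
tool_pos: [555.6, -20.9, 287.8]
tcp_rot: [-180.0, -0.0, 91.7]
ft_force: [0.8, -0.8, -0.6]
finger_gap: -0.1
grip_force: 0.0
```

```bash
python3 - <<'E'
from h import *
s=sensors.sense();print(s["time"],s["tool_pos"],s["tcp_rot"],s["joint_pos"])
print(rel(pad(15,-108,110),Rpush))
E
```

```text
2.2 [555.6 -20.9 287.8] [-180.    -0.    91.7] [-7.4 -0.3 87.5  0.  92.8 -9.1]
[-28.65, 7.95, 9.26, 40.0, -0.04, -0.09]
```

Call:
play_rows --motion '[[[-5,3,-1,8,0,0],[-10,5,0,16,0,0],[-15,7,2,24,0,0],[-20,8,4,32,0,0],[-24,8,6,40,0,0]]]'

```text
time: 2.7
tool_pos: [628.1, -180.8, 261.4]
tcp_rot: [-149.3, 0.2, 91.9]
ft_force: [-0.0, -0.3, 0.4]
finger_gap: -0.0
grip_force: 0.0
```

```bash
python3 - <<'E'
from h import *
s=sensors.sense();print(s["time"],s["tool_pos"],s["tcp_rot"],s["joint_pos"])
print(rel(pad(15,-108,40),Rpush))
E
```

```text
2.7 [ 628.1 -180.8  261.4] [-149.3    0.2   91.9] [-15.6  48.   34.7 -11.2 126.3 -21.7]
[-12.4, 3.24, 12.07, 9.31, 0.24, -0.01]
```

Call:
play_rows --motion '[[[-4,1,3,9.3,0,0],[-8,2,6,9.3,0,0],[-12.4,3.2,9,9.3,0,0],[-12.4,3.2,12,9.3,0,0],[-12.4,3.2,12,9.3,0,0]]]'

```text
time: 3.2
tool_pos: [591.3, -306.0, 130.5]
tcp_rot: [-139.1, -0.3, 91.7]
ft_force: [-0.3, 0.6, -2.9]
finger_gap: 0.2
grip_force: 0.0
```

Call:
play_rows --motion '[[[0,0,0,0,0,0],[0,0,0,0,0,0]]]'

```text
time: 3.4
tool_pos: [599.9, -305.1, 146.2]
tcp_rot: [-140.5, 0.3, 92.0]
ft_force: [-1.1, -1.0, 0.7]
finger_gap: -0.1
grip_force: 0.0
```

```bash
python3 - <<'E'
from h import *
s=sensors.sense();print(s["time"],s["tool_pos"],s["tcp_rot"],s["joint_pos"],s["ft_force"])
print(rel(pad(15,-108,40),Rpush)); print(rel(pad(15,-101,10),Rpush))
E
```

```text
3.4 [ 599.9 -305.1  146.2] [-140.5    0.3   92. ] [-22.9  62.7  27.2 -19.4 125.3 -31. ] [-1.1 -1.   0.7]
[-0.11, 0.19, 0.45, 0.45, 0.35, -0.09]
[0.61, 0.17, 3.44, 0.45, 0.35, -0.09]
```

Call:
play_rows --motion '[[[1.5,0.1,0,0.4,0.3,0],[3.0,0.15,0,0.4,0.3,0],[4.2,0.15,1,0.4,0.3,0],[4.7,0.15,2,0.4,0.3,0],[4.7,0.15,2.6,0.4,0.3,0]]]'

```text
time: 3.9
tool_pos: [582.4, -257.2, 123.8]
tcp_rot: [-140.0, 0.0, 91.8]
ft_force: [0.4, 0.0, 0.1]
finger_gap: -0.1
grip_force: 0.0
```

Call:
play_rows --motion '[[[0,0,0.3,0,0,0],[0,0,0.5,0,0,0],[0,0,0.7,0,0,0],[0,0,0.8,0,0,0],[0,0,0.8,0,0,0]]]'

```text
time: 4.4
tool_pos: [575.5, -260.0, 115.6]
tcp_rot: [-139.8, -0.0, 91.6]
ft_force: [0.0, 1.3, 0.1]
finger_gap: 0.3
grip_force: 0.0
```

```bash
cat >>h.py <<'E'
def where(s=None):
    s=s or sensors.sense(); v=s["tool_pos"]-C0; print("t",s["time"],"pad xyz",v@px,v@py,v@pn,"f",s["ft_force"],s["ft_force"]@pn,s["finger_gap"],s["grip_force"])
E
python3 - <<'E'
from h import *
where(); print(rel(pad(15,-60,0),Rpush))
S=snap("scene","scene1");T=snap("top")
a=S["pixels"][175:295,150:310,::-1];b=T["pixels"][150:270,260:420,::-1]
cv2.imwrite("pics/c1.png",np.vstack([cv2.resize(x,(400,300),interpolation=2) for x in(a,b)]))
E
```

```text
t 4.4 pad xyz 15.133575272873045 -61.002131742577795 6.27150254564998 f [0.  1.3 0.1] 0.1614978855421146 0.3141240311708717 0.0
[0.1, -0.01, 0.63, -0.23, -0.12, -0.12]
```

View pics/c1.png

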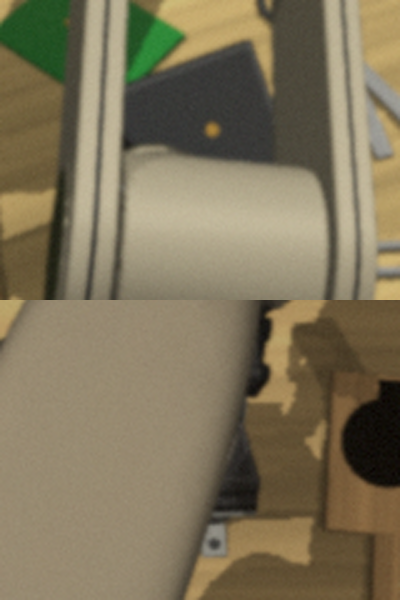

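The arm hides most of the desk in both views, so I'll find the pad's face by a light touch.

Call:
play_rows --motion '[[[0,0,0.1,0,0,0],[0,0,0.2,0,0,0],[0,0,0.3,0,0,0],[0,0,0.3,0,0,0]]]'

```text
time: 4.9
tool_pos: [573.5, -259.8, 113.2]
tcp_rot: [-139.8, -0.0, 91.7]
ft_force: [0.1, -0.6, 0.7]
finger_gap: -0.0
grip_force: 0.0
```

Call:
play_rows --motion '[[[0,0,0.1,0,0,0],[0,0,0.1,0,0,0]]]'

```text
time: 5.1
tool_pos: [572.9, -259.8, 112.5]
tcp_rot: [-139.8, -0.0, 91.7]
ft_force: [-0.2, -0.5, 0.7]
finger_gap: -0.0
grip_force: 0.0
```

```bash
python3 -c "
from h import *
where()"
```

```text
t 5.1 pad xyz 15.100478041035794 -60.72502104749518 2.2710404292341266 f [-0.2 -0.5  0.7] 0.34243663727226453 -0.03274505820739344 0.0
```

Call:
play_rows --motion '[[[0,0,0.1,0,0,0],[0,0,0.1,0,0,0]]]'

```text
time: 5.3
tool_pos: [572.2, -259.8, 111.7]
tcp_rot: [-139.8, -0.0, 91.7]
ft_force: [-0.1, -0.7, 0.5]
finger_gap: -0.5
grip_force: 0.0
```

Call:
play_rows --motion '[[[0,0,0.05,0,0,0],[0,0,0.05,0,0,0]]]'

```text
time: 5.5
tool_pos: [572.0, -259.9, 111.4]
tcp_rot: [-139.8, -0.0, 91.7]
ft_force: [-0.2, -0.3, 0.2]
finger_gap: -0.1
grip_force: 0.0
```

Call:
play_rows --motion '[[[0,0,0.05,0,0,0],[0,0,0.05,0,0,0]]]'

```text
time: 5.7
tool_pos: [571.8, -259.9, 111.3]
tcp_rot: [-139.8, -0.0, 91.7]
ft_force: [1.5, 0.1, 0.6]
finger_gap: 0.2
grip_force: 0.7
```

```bash
python3 -c "
from h import *
where()"
```

```text
t 5.7 pad xyz 15.091464257642494 -60.75762317550287 0.6015263466608549 f [1.5 0.1 0.6] 1.3938123059974188 0.2231657450787036 0.656350481294794
```

Call:
play_rows --motion '[[[0,0,0.05,0,0,0],[0,0,0.05,0,0,0]]]'

```text
time: 5.9
tool_pos: [571.8, -259.9, 111.2]
tcp_rot: [-139.8, 0.0, 91.7]
ft_force: [3.1, 1.3, 4.0]
finger_gap: 0.1
grip_force: 2.4
```

```bash
python3 -c "
from h import *
where()"
```

```text
t 5.9 pad xyz 15.08150955045146 -60.76975183169004 0.5478045905917016 f [3.1 1.3 4. ] 5.039440074935563 0.062248771397459886 2.3660740727791563
```

Call:
play_rows --motion '[[[0,0,-1,0,0,0],[-1.5,0,-2,0,0,0],[-3,0,-2,0,0,0],[-4.3,0,-2,0,0,0],[-4.3,0,-2,0,0,0]]]'

```text
time: 6.4
tool_pos: [584.9, -304.1, 125.4]
tcp_rot: [-139.7, -0.0, 91.5]
ft_force: [0.0, 0.3, -1.2]
finger_gap: 0.2
grip_force: 0.0
```

Call:
play_rows --motion '[[[0,0,1,0,0,0],[0,0,1.8,0,0,0],[0,0,2.2,0,0,0],[0,0,2.35,0,0,0],[0,0,2.35,0,0,0]]]'

```text
time: 6.9
tool_pos: [570.3, -302.5, 108.0]
tcp_rot: [-139.8, -0.0, 91.7]
ft_force: [-0.7, -0.3, -0.0]
finger_gap: 0.1
grip_force: 0.0
```

```bash
python3 -c "
from h import *
where();print(rel(pad(15,-95,-3.9),Rpush))"
```

```text
t 6.9 pad xyz 14.979481618088686 -103.36954164999779 -3.701234896437077 f [-0.7 -0.3 -0. ] -0.45411691496177853 0.1350026690026578 0.0
[0.84, 0.0, 0.02, -0.24, -0.11, -0.08]
```

Call:
play_rows --motion '[[[0.4,0,0,0,0,0],[0.8,0,0,0,0,0],[1.1,0,0,0,0,0],[1.4,0,0,0,0,0],[1.6,0,0,0,0,0]]]'

```text
time: 7.4
tool_pos: [570.0, -286.5, 108.1]
tcp_rot: [-139.8, -0.0, 91.7]
ft_force: [0.2, -0.6, 0.2]
finger_gap: -0.0
grip_force: 0.0
```

Call:
play_rows --motion '[[[0.2,0,0,0,0,0],[0.4,0,0,0,0,0],[0.6,0,0,0,0,0]]]'

```text
time: 7.7
tool_pos: [569.7, -281.1, 108.1]
tcp_rot: [-139.8, 0.0, 91.6]
ft_force: [0.6, -1.4, 0.5]
finger_gap: 0.3
grip_force: 0.9
```

```bash
python3 -c "
from h import *
where()"
```

```text
t 7.7 pad xyz 14.994736219360119 -81.90124328586622 -3.637110643120584 f [ 0.6 -1.4  0.5] 0.7462311251882938 0.2896051816189402 0.8849787581129931
```

Call:
play_rows --motion '[[[0.3,0,0,0,0,0],[0.6,0,0,0,0,0],[0.9,0,0,0,0,0],[1.2,0,0,0,0,0],[1.5,0,0,0,0,0]]]'

```text
time: 8.2
tool_pos: [569.2, -265.7, 108.1]
tcp_rot: [-139.8, -0.0, 91.7]
ft_force: [-1.5, -2.9, 0.6]
finger_gap: 0.1
grip_force: 1.2
```

Call:
play_rows --motion '[[[0.3,0,0,0,0,0],[0.6,0,0,0,0,0],[0.9,0,0,0,0,0],[1.2,0,0,0,0,0],[1.5,0,0,0,0,0]]]'

```text
time: 8.7
tool_pos: [568.9, -250.7, 108.1]
tcp_rot: [-139.8, -0.0, 91.7]
ft_force: [-1.3, -3.8, 1.3]
finger_gap: 0.1
grip_force: 1.4
```

Call:
play_rows --motion '[[[0.3,0,0,0,0,0],[0.6,0,0,0,0,0],[0.8,0,0,0,0,0],[0.8,0,0,0,0,0]]]'

```text
time: 9.1
tool_pos: [568.8, -242.4, 108.0]
tcp_rot: [-139.8, -0.0, 91.7]
ft_force: [-0.4, 0.0, -0.8]
finger_gap: -0.2
grip_force: 0.3
```

```bash
python3 -c "
from h import *
where()"
```

```text
t 9.1 pad xyz 15.282763678479673 -43.24661031183407 -3.527545982270621 f [-0.4  0.  -0.8] -0.8348132877951464 -0.1881963310290326 0.2669213928916747
```

Call:
play_rows --motion '[[[-0.7,0,0,0,0,0],[-1.2,0,-0.5,0,0,0],[-1.2,0,-4,0,0,0],[-1.2,0,-8,0,0,0],[-1.2,0,-12,0,0,0]]]'

```text
time: 9.6
tool_pos: [635.6, -255.1, 186.9]
tcp_rot: [-140.0, 0.1, 91.8]
ft_force: [-0.0, -0.6, 0.8]
finger_gap: -0.1
grip_force: 0.0
```

```bash
python3 -c "
from h import *
where();print(rel([420,-60,300],down(0)),sensors.sense()['tool_pos'])"
```

```text
t 9.6 pad xyz 15.384638595452985 -58.0028577583609 99.64533016866541 f [-0.  -0.6  0.8] 0.5944294068812823 -0.09124523907606709 0.0
[20.14, -23.34, 4.79, -40.04, 0.73, 1.66] [ 635.6 -255.1  186.9]
```

Call:
play_rows --motion '[[[3,-4,-2,-8,0,0],[7,-8,-2,-16,0,1],[11,-12,0,-24,0,1],[15,-16,1,-32,0,1.6],[18,-20,3,-40,0,1.6]]]' --jaw 0.45

```text
time: 10.1
tool_pos: [567.9, -178.0, 252.6]
tcp_rot: [-162.6, 0.8, 91.3]
ft_force: [0.2, -0.7, 2.1]
finger_gap: 38.6
grip_force: 0.0
```

```bash
python3 - <<'E'
from h import *
s=sensors.sense();print(s["time"],s["tool_pos"],s["tcp_rot"],s["joint_pos"],s["finger_gap"])
print(rel([360,-60,300],down(0)), rel(pad(-110,95,0),Rgrip),pad(-110,95,0))
E
```

```text
10.1 [ 567.9 -178.   252.6] [-162.6    0.8   91.3] [-18.3  22.7  66.9  -6.8 106.5 -20.6] 38.55220744651822
[12.21, -21.04, 1.45, -17.39, 1.0, 1.2] [7.39, -7.3, 8.62, -67.4, 0.96, -0.24] [ 470.8 -107.2  191.2]
```

```bash
python3 - <<'E'
from h import *
print(rel(pad(-130,95,35),Rgrip),pad(-130,95,35))
E
```

```text
[7.34, -7.8, 4.62, -67.4, 0.96, -0.24] [ 478.  -107.   230.9]
```

Call:
play_rows --motion '[[[1.5,-2,-3,-8,0,0],[3,-4,-3,-16,0,0],[4.5,-6,-2,-25,0,0],[6,-8,0,-33,0,0],[7.5,-9,2,-42,0.5,0]]]'

```text
time: 10.6
tool_pos: [481.4, -111.4, 269.7]
tcp_rot: [164.7, 0.6, 91.5]
ft_force: [-0.2, 0.2, 0.9]
finger_gap: 38.4
grip_force: 0.0
```

```bash
python3 - <<'E'
from h import *
s=sensors.sense();print(s["time"],s["tool_pos"],s["tcp_rot"],s["joint_pos"],s["finger_gap"])
print(rel(pad(-130,95,35),Rgrip),pad(-130,95,35))
E
```

```text
10.6 [ 481.4 -111.4  269.7] [164.7   0.6  91.5] [-23.3 -25.5 112.2   5.9  79.2 -25.2] 38.43881870087152
[0.49, -1.35, 3.66, -34.73, 0.72, 0.07] [ 478.  -107.   230.9]
```

Call:
play_rows --motion '[[[0.5,-1,1,-8,0,0],[0.5,-1,1.5,-16,0,0],[0.5,-1,2,-25,0.5,0],[0.5,-1.3,3,-33,0.7,0],[0.5,-1.3,3.6,-34.7,0.7,0]]]'

```text
time: 11.1
tool_pos: [504.3, -124.6, 227.8]
tcp_rot: [131.2, -0.7, 92.4]
ft_force: [-0.4, -0.2, -1.2]
finger_gap: 38.1
grip_force: 0.0
```

Call:
play_rows --motion '[[[0,0,0,0,0,0],[0,0,0,0,0,0]]]'

```text
time: 11.3
tool_pos: [503.7, -122.4, 228.4]
tcp_rot: [131.5, -0.7, 92.5]
ft_force: [0.0, 0.7, -0.2]
finger_gap: 38.6
grip_force: 0.0
```

```bash
python3 - <<'E'
from h import *
s=sensors.sense();print(s["time"],s["tool_pos"],s["tcp_rot"],s["joint_pos"],s["finger_gap"])
print(rel(pad(-130,95,35),Rgrip),rel(pad(-95,95,-3.4),Rgrip))
S=snap("scene","scene2");T=snap("top","top2")
cv2.imwrite("pics/c2.png",np.hstack([cv2.resize(x,(400,560),interpolation=2) for x in(S["pixels"][155:295,160:260,::-1],T["pixels"][150:290,280:380,::-1])]))
E
```

```text
11.3 [ 503.7 -122.4  228.4] [131.5  -0.7  92.5] [-41.7 -51.1 143.   39.3  56.5 -56.8] 38.605157119573136
[1.66, -1.49, -2.03, -1.51, -1.01, -0.05] [1.59, -5.23, 1.57, -1.51, -1.01, -0.05]
```

View pics/scene2.png

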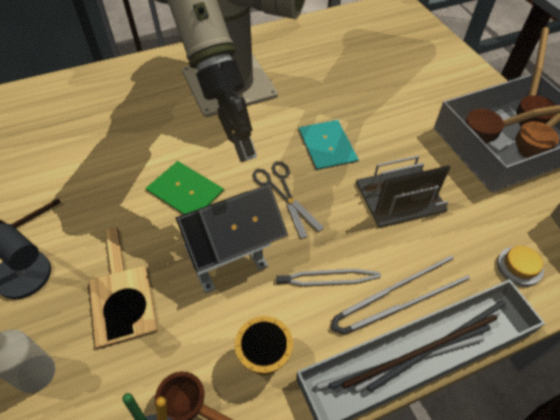

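The scene view shows the top pad slid squarely toward the rack, now spanning roughly (200,215) to (285,240), with the second pad exposed at its left. The arm is at its limits in joints 2 and 3, so I'll fit its geometry from the logged poses and check which grasp poses it can reach.

```bash
cat > ik.py <<'E'
from h import *
from scipy.optimize import least_squares
Q=[([70.678,7.514,85.331,0,87.261,-4.894],[149.3,580.55,230.24],[-179.9,0,165.57]),([46.4,-8,97.1,0,90.9,13.7],[309.2,399.4,265.6],[-180,0,122.7]),([18.8,-4,91.9,0,92.1,9.1],[485,219.1,280.4],[180,0,99.7]),([-7.4,-.3,87.5,0,92.8,-9.1],[555.6,-20.9,287.8],[180,0,91.7]),
([-15.6,48,34.7,-11.2,126.3,-21.7],[628.1,-180.8,261.4],[-149.3,.2,91.9]),([-22.9,62.7,27.2,-19.4,125.3,-31],[599.9,-305.1,146.2],[-140.5,.3,92]),([-18.3,22.7,66.9,-6.8,106.5,-20.6],[567.9,-178,252.6],[-162.6,.8,91.3]),([-23.3,-25.5,112.2,5.9,79.2,-25.2],[481.4,-111.4,269.7],[164.7,.6,91.5]),([-41.7,-51.1,143,39.3,56.5,-56.8],[503.7,-122.4,228.4],[131.5,-.7,92.5])]
E_=lambda a,v:Ro.from_euler(a,v,degrees=True)
def fk(q,p):
    a,h,d,L2,L3,o,L6=p; A=E_('z',q[0]);B=A*E_('y',q[1]);C=B*E_('y',q[2]);W=C*E_('z',q[3])*E_('y',q[4])
    R=W*E_('z',q[5])
    return A.apply([a,d,h])+B.apply([0,0,L2])+C.apply([o,0,L3])+W.apply([0,0,L6]),R
p=least_squares(lambda p:np.ravel([fk(q,p)[0]-x for q,x,_ in Q]),[0,300,50,400,400,0,250]).x
if __name__=="__main__":
    print("params",p,[np.linalg.norm(fk(q,p)[0]-x) for q,x,_ in Q])
    R0=fk(Q[0][0],p)[1].inv()*E_('xyz',Q[0][2]); print("off",R0.as_rotvec(degrees=True))
    print([ ((fk(q,p)[1]*R0).inv()*E_('xyz',e)).magnitude()*57.3 for q,_,e in Q])
E
python3 ik.py
```

```text
params [ -1.2 319.4  51.2 368.6 554.7  62.7 364.4] [np.float64(0.07524955108744537), np.float64(0.7717715204096296), np.float64(0.14694980129511337), np.float64(0.49799579591087684), np.float64(0.6855861342711324), np.float64(0.5246894608481901), np.float64(0.6089960361442879), np.float64(0.20311419170100178), np.float64(0.3251357074540319)]
off [ 0. -0. 90.]
[4.771191983813457e-15, 0.010829399532072138, 0.010829399532059598, 0.01082939953207039, 0.07023246064894892, 0.08099869835446472, 0.11431510862708853, 0.08088949828044364, 0.06427169564096119]
```

```bash
cat >> ik.py <<'E'
lo=np.array([-169.43,-51.17,1.28,-76.62,0,-152.29])+2; hi=np.array([169.43,129.36,143.12,256.62,156.53,152.29])-2
R90=E_('z',90)
rng=np.random.default_rng(0)
def ik(pos,R,n=25,seeds=()):
    best=[]
    def f(q):
        x,Rq=fk(q,p); return np.r_[(x-pos)/10,((Rq*R90).inv()*R).as_rotvec()*20]
    for q0 in list(seeds)+[lo+(hi-lo)*rng.random(6) for _ in range(n)]:
        s=least_squares(f,np.clip(q0,lo+.1,hi-.1),bounds=(lo,hi),max_nfev=60)
        if s.cost<1e-3 and not any(np.abs(s.x-b).max()<2 for b in best): best.append(s.x)
    return best
def G(th,fl=1,a=None):
    t=np.radians(th); a=(px,py,pn) if a is None else a
    z=np.cos(t)*a[0]-np.sin(t)*a[1]; y=fl*a[2]; return Ro.from_matrix(np.c_[np.cross(y,z),y,z]),z
rack=E_('z',-7).as_matrix(); bay=np.array([510.9,231.9,12.])
E
cat > scan.py <<'E'
from ik import *
for th in (0,30,45,60,75,90):
  for fl in (1,-1):
    R,z=G(th,fl); gx=-37 if th<45 else (-30 if th<75 else -10); g=pad(gx,95,-3.4)
    for back in (0,60):
        print(th,fl,"grasp" if not back else "appr",[np.round(q).astype(int).tolist() for q in ik(g+(19-back)*z,R,12)])
    for sg in (1,-1):
        a=(np.array([0,0,-1.]),sg*rack[:,1],sg*rack[:,0]); R,z=G(th,fl,a)
        g=bay+[0,0,55]+gx*a[0]+55*a[1]
        print("   place",sg,[np.round(q).astype(int).tolist() for q in ik(g+19*z,R,12)],"lift",len(ik(g+19*z+[0,0,90],R,8)))
E
time python3 scan.py
```

```text
0 1 grasp []
0 1 appr []
   place 1 [[24, 13, 95, 0, 72, 31]] lift 1
   place -1 [] lift 0
0 -1 grasp []
0 -1 appr []
   place 1 [[24, 13, 95, 0, 72, -149]] lift 1
   place -1 [[14, 4, 104, 0, 71, 21]] lift 1
30 1 grasp []
30 1 appr []
   place 1 [[36, 32, 75, -21, 94, 46]] lift 1
   place -1 [] lift 0
30 -1 grasp []
30 -1 appr []
   place 1 [[36, 32, 75, -21, 94, -134]] lift 1
   place -1 [[-5, 0, 114, 33, 68, -11]] lift 1
45 1 grasp []
45 1 appr [[22, -13, 136, -75, 62, 84]]
   place 1 [[40, 44, 65, -30, 105, 48]] lift 1
   place -1 [] lift 0
45 -1 grasp []
45 -1 appr [[22, -13, 136, -75, 62, -96]]
   place 1 [[40, 44, 65, -30, 105, -132]] lift 1
   place -1 [[-14, 6, 116, 47, 73, -28]] lift 1
60 1 grasp []
60 1 appr []
   place 1 [[43, 56, 54, -39, 116, 48]] lift 1
   place -1 [[-20, 15, 115, 59, 80, 139]] lift 1
60 -1 grasp []
60 -1 appr []
   place 1 [[43, 56, 54, -39, 116, -132]] lift 0
   place -1 [[-20, 15, 115, 59, 80, -41]] lift 1
75 1 grasp []
75 1 appr [[27, 31, 104, -74, 92, 98]]
   place 1 [[44, 70, 43, -48, 126, 45]] lift 1
   place -1 [[-24, 30, 111, 67, 89, 127]] lift 1
75 -1 grasp []
75 -1 appr [[27, 31, 104, -74, 92, -82]]
   place 1 [[44, 70, 43, -48, 126, -135]] lift 1
   place -1 [[-24, 30, 111, 67, 89, -53]] lift 1
90 1 grasp []
90 1 appr [[25, 48, 89, -73, 106, 99]]
   place 1 [[45, 82, 32, -62, 135, 37]] lift 1
   place -1 [[-26, 44, 105, 74, 100, 120]] lift 1
90 -1 grasp []
90 -1 appr [[25, 48, 89, -73, 106, -81]]
   place 1 [[45, 82, 32, -62, 135, -143]] lift 1
   place -1 [[-26, 44, 105, 74, 100, -60]] lift 1
real	0m10.541s
user	0m10.818s
sys	0m0.138s
```

```bash
cat > scan2.py <<'E'
import ik
from ik import *
ik.lo[:]-=1.2; ik.hi[:]+=1.2
sd=[[22,-13,136,-74,62,84],[25,48,89,-73,106,99],[0,-30,130,-30,50,50],[27,31,104,-74,92,98]]
for side in (1,-1):
 for th in (0,20,40,50,60,70,80,90,100):
  out=[]
  for gx in (-37,-20,0,20,40):
    R,z=G(side*th,1); g=pad(gx,side*95,-3.4)
    a=ik.ik(g+19*z,R,8,sd); b=ik.ik(g-41*z,R,8,sd) if a else []
    if a: out.append((gx,np.round(a[0]).astype(int).tolist(),len(b)))
  print(side,th,out)
E
python3 scan2.py
```

```text
Traceback (most recent call last):
  File "scan2.py", line 3, in <module>
    ik.lo[:]-=1.2; ik.hi[:]+=1.2
    ^^^^^
AttributeError: 'function' object has no attribute 'lo'
```

```bash
sed -i 's/^import ik$//; s/ik\.lo/lo/; s/ik\.hi/hi/; s/ik\.ik/ik/g' scan2.py; python3 scan2.py
```

```text
1 0 [(20, [-29, -19, 140, 62, 27, -80], 0), (40, [-28, -14, 138, 67, 24, -86], 0)]
1 20 [(20, [-8, -19, 142, -68, 13, 60], 0)]
1 40 []
1 50 []
1 60 []
1 70 []
1 80 []
1 90 []
1 100 []
-1 0 [(-37, [-56, -9, 127, 60, 48, -95], 1), (-20, [-55, -6, 126, 62, 46, -96], 1), (0, [-53, -3, 125, 64, 44, -98], 1), (20, [-51, 1, 123, 66, 42, -99], 1), (40, [-50, 4, 121, 68, 40, -100], 1)]
-1 20 [(-37, [-62, 9, 111, 57, 72, -98], 1), (-20, [-60, 11, 110, 58, 70, -99], 1), (0, [-59, 14, 108, 59, 68, -99], 1), (20, [-57, 17, 107, 60, 67, -99], 1), (40, [-56, 19, 105, 61, 65, -100], 1)]
-1 40 [(-37, [-62, 28, 92, 54, 92, -98], 1), (-20, [-61, 30, 91, 55, 91, -98], 1), (0, [-60, 32, 89, 55, 89, -98], 1), (20, [-59, 34, 88, 56, 88, -98], 1), (40, [-57, 37, 86, 57, 87, -98], 1)]
-1 50 [(-37, [-61, 37, 82, 53, 101, -97], 1), (-20, [-60, 39, 81, 54, 100, -97], 1), (0, [-59, 41, 79, 54, 99, -97], 1), (20, [-58, 44, 77, 55, 98, -97], 1), (40, [-57, 46, 75, 56, 97, -96], 1)]
-1 60 [(-37, [-60, 46, 72, 53, 111, -96], 1), (-20, [-59, 48, 71, 54, 110, -96], 1), (0, [-58, 51, 68, 54, 109, -95], 1), (20, [-57, 53, 66, 55, 108, -95], 1), (40, [-56, 55, 64, 56, 108, -94], 1)]
-1 70 [(-37, [-58, 56, 62, 54, 120, -94], 1), (-20, [-57, 58, 60, 55, 120, -94], 1), (0, [-56, 60, 57, 55, 119, -93], 1), (20, [-55, 63, 54, 56, 118, -92], 1), (40, [-54, 65, 51, 57, 118, -92], 1)]
-1 80 [(-37, [-56, 65, 51, 56, 130, -92], 1), (-20, [-55, 67, 48, 57, 129, -91], 1), (0, [-54, 70, 45, 58, 129, -90], 1), (20, [-53, 73, 41, 59, 128, -88], 1), (40, [-52, 76, 37, 60, 128, -87], 1)]
-1 90 [(-37, [-53, 74, 39, 60, 139, -87], 1), (-20, [-53, 77, 36, 62, 139, -86], 1), (0, [-52, 81, 31, 64, 138, -84], 0), (20, [-51, 85, 26, 66, 138, -81], 0), (40, [-50, 89, 19, 68, 138, -78], 0)]
-1 100 [(-37, [-51, 84, 26, 68, 148, -79], 0), (-20, [-50, 88, 21, 71, 148, -76], 0), (0, [-49, 94, 12, 76, 148, -71], 0)]
```

The +y overhang can't be pinched within the joint ranges, but the -y end can, with comfortable margins. The pad will therefore have to overhang that end instead. I'll check the push from +y and the placing poses first.

```bash
cat > scan3.py <<'E'
from ik import *
for y in (135,46): print("push",y,[np.round(q).astype(int).tolist() for q in ik(pad(15,y,-3.7),Rpush,12)], len(ik(pad(15,y,50),Rpush,12)))
for th in (0,-20,-30,-40,-50):
  gx=-33; gy=-56
  for sg in (1,-1):
    a=(np.array([0,0,-1.]),sg*rack[:,1],sg*rack[:,0]); R,z=G(th,1,a)
    g=bay+[0,0,55]+gx*a[0]+gy*a[1]
    print(th,sg,[np.round(q).astype(int).tolist() for q in ik(g+19*z,R,12)],"lift",[np.round(q).astype(int).tolist() for q in ik(g+19*z+[0,0,110],R,8)])
E
python3 scan3.py; python3 - <<'E'
from h import *
s=sensors.sense();print(s["tool_pos"],s["tcp_rot"])
print(rel([560,-60,290],down(0)))
E
```

```text
push 135 [[-8, 47, 55, -7, 117, -10]] 1
push 46 [[-14, 50, 52, -11, 117, -17]] 1
0 1 [[14, 5, 105, 0, 71, 21]] lift [[14, -1, 99, 0, 83, 21]]
0 -1 [[24, 13, 95, 0, 72, -149]] lift [[24, 8, 89, 0, 83, -149]]
-20 1 [[1, 0, 112, 22, 67, 0]] lift [[1, -7, 106, 20, 79, 4]]
-20 -1 [[33, 25, 82, -15, 86, -137]] lift [[33, 20, 77, -15, 96, -140]]
-30 1 [[-6, 1, 114, 33, 68, -12]] lift [[-6, -8, 109, 31, 79, -5]]
-30 -1 [[36, 33, 75, -21, 93, -134]] lift []
-40 1 [[-11, 3, 115, 43, 71, -23]] lift [[-11, -6, 112, 40, 81, -14]]
-40 -1 [[39, 40, 68, -27, 101, -132]] lift [[39, 34, 65, -28, 110, -137]]
-50 1 [[-16, 8, 116, 51, 75, -32]] lift [[-16, -3, 114, 49, 84, -22]]
-50 -1 [[41, 48, 61, -33, 109, -132]] lift []
[ 503.9 -121.7  228.5] [131.5  -0.7  92.6]
[5.98, 8.45, 0.38, 48.5, -1.74, 2.17]
```

Call:
play_rows --motion '[[[1.5,2,-1,8,0,0],[3,4,-1,16,0,0],[4,6,-1,24,-1,1],[5,7,0,32,-1,1],[6,8,0,40,-1.5,2]]]' --jaw 0

```text
time: 11.9
tool_pos: [555.5, -59.1, 290.3]
tcp_rot: [171.7, -0.2, 90.2]
ft_force: [0.1, -0.4, 0.1]
finger_gap: -0.2
grip_force: 0.0
```

```bash
python3 - <<'E'
from h import *
s=sensors.sense();print(s["time"],s["tool_pos"],s["tcp_rot"],s["joint_pos"])
print(rel(pad(15,140,60),Rpush))
E
```

```text
11.9 [555.5 -59.1 290.3] [171.7  -0.2  90.2] [-12.7  -8.1  95.1   2.   84.9 -12.9]
[0.05, 2.83, 13.91, 48.34, -0.63, -1.53]
```

Call:
play_rows --motion '[[[0,2,0,8,0,0],[0,4,1,16,0,0],[0,5,3,24,0,-1],[0,5,6,33,0,-1.5],[0,4,9,41,-0.6,-1.5]]]'

```text
time: 12.4
tool_pos: [609.3, -59.2, 207.0]
tcp_rot: [-151.4, -0.1, 91.7]
ft_force: [0.4, 0.4, -0.5]
finger_gap: -0.2
grip_force: 0.0
```

```bash
python3 - <<'E'
from h import *
s=sensors.sense();where();print(s["joint_pos"],s["tool_pos"])
print(rel(pad(15,140,25),Rpush))
E
```

```text
t 12.4 pad xyz -12.937686441071083 138.59119658261824 102.06092007015982 f [ 0.4  0.4 -0.5] -0.11925092420243855 -0.15430246056218405 0.0
[ -7.7  39.1  52.5  -4.9 116.6 -10.5] [609.3 -59.2 207. ]
[0.13, 1.22, 8.11, 11.38, -0.13, -0.09]
```

Call:
play_rows --motion '[[[0,0.5,2,6,0,0],[0.1,1.2,4,11.4,0,0],[0.1,1.2,6,11.4,0,0],[0.1,1.2,7.5,11.4,0,0],[0.1,1.2,8.1,11.4,0,0]]]'

```text
time: 12.9
tool_pos: [577.6, -58.5, 126.3]
tcp_rot: [-139.7, -0.2, 91.6]
ft_force: [0.2, -0.1, 0.3]
finger_gap: 0.1
grip_force: 0.0
```

Call:
play_rows --motion '[[[0,0,0,0,0,0],[0,0,0,0,0,0]]]'

```text
time: 13.1
tool_pos: [579.6, -59.2, 130.5]
tcp_rot: [-140.1, -0.2, 91.6]
ft_force: [0.5, 1.0, 0.4]
finger_gap: 0.3
grip_force: 0.0
```

```bash
python3 - <<'E'
from h import *
where()
print(rel(pad(15,138,-3.7),Rpush))
E
```

```text
t 13.1 pad xyz 13.483462531208467 139.5804610205173 24.336864049919743 f [0.5 1.  0.4] 0.6198078883735214 0.32656878373068116 0.0
[-0.17, 0.15, 2.8, 0.09, -0.24, -0.05]
```

Call:
play_rows --motion '[[[-0.1,0.1,0.8,0,0,0],[-0.1,0.15,1.6,0,0,0],[-0.1,0.15,2.3,0,0,0],[-0.1,0.15,2.7,0,0,0],[-0.1,0.15,2.8,0,0,0]]]'

```text
time: 13.6
tool_pos: [561.2, -60.8, 105.8]
tcp_rot: [-139.9, -0.2, 91.6]
ft_force: [0.1, -0.2, -0.0]
finger_gap: 0.1
grip_force: 0.0
```

Call:
play_rows --motion '[[[0,0,0,0,0,0]]]'

```text
time: 13.7
tool_pos: [561.7, -60.8, 106.3]
tcp_rot: [-139.9, -0.2, 91.6]
ft_force: [0.3, -0.6, -0.6]
finger_gap: -0.0
grip_force: 0.0
```

```bash
python3 - <<'E'
from h import *
where()
print(rel(pad(15,46,-3.7),Rpush))
T=cv2.imread("pics/scene2.png")
hsv=cv2.cvtColor(T[205:245,220:270],cv2.COLOR_BGR2HSV);m=cv2.inRange(hsv,(10,120,70),(30,255,255));n,l,st,c=cv2.connectedComponentsWithStats(m)
S=snap("scene")
C=-S["R"].T@S["t"]
for i in range(1,n):
    if st[i,4]>2:
        u=c[i]+[220,205]; v=S["R"].T@np.linalg.solve(S["mtx"],[*u,1]); X=C+v*((C0-C)@pn)/(v@pn); print(u,(X-C0)@px,(X-C0)@py)
for q in ((213,234.5),(234.3,226.4)):
    v=S["R"].T@np.linalg.solve(S["mtx"],[*q,1]); X=C+v*((C0-C)@pn)/(v@pn); print("before",(X-C0)@px,(X-C0)@py)
E
```

```text
t 13.7 pad xyz 15.315791765286553 138.50636118591842 -5.7037151559307775 f [ 0.3 -0.6 -0.6] -0.2912647519899976 -0.007462332323330623 0.0
[-9.25, -0.02, -0.25, -0.07, -0.31, -0.04]
[254.5 218.7] -0.6457518684297936 64.35061508240024
[233.7 226.6] -0.24690732958191097 20.872214206405943
before 0.21201589969248136 -21.48202322956667
before -0.19889868442907876 22.04215183518597
```

Call:
play_rows --motion '[[[0,0,-0.2,0,0,0],[-0.4,0,-0.2,0,0,0],[-0.8,0,-0.2,0,0,0],[-1.2,0,-0.2,0,0,0],[-1.6,0,-0.2,0,0,0]]]'

```text
time: 14.25
tool_pos: [563.8, -76.9, 107.9]
tcp_rot: [-140.0, -0.2, 91.6]
ft_force: [1.0, 2.6, 0.6]
finger_gap: 0.0
grip_force: 1.4
```

```bash
python3 -c "
from h import *
where();print(rel(pad(15,45,-3.7),Rpush))"
```

```text
t 14.25 pad xyz 15.5121710529402 122.34159263782713 -3.460681967016682 f [1.  2.6 0.6] 1.1347724966920043 0.03578094787408646 1.3639097660779953
[-7.73, -0.05, -0.02, -0.02, -0.33, -0.03]
```

Call:
play_rows --motion '[[[-0.4,0,0,0,0,0],[-0.8,0,0,0,0,0],[-1.2,0,0,0,0,0],[-1.6,0,0,0,0,0],[-2,0,0,0,0,0]]]'

```text
time: 14.75
tool_pos: [564.4, -96.9, 108.0]
tcp_rot: [-140.0, -0.2, 91.6]
ft_force: [2.6, 3.6, 2.9]
finger_gap: -0.1
grip_force: 2.8
```

Call:
play_rows --motion '[[[-0.4,0,0,0,0,0],[-0.8,0,0,0,0,0],[-1.2,0,0,0,0,0],[-1.6,0,0,0,0,0],[-2,0,0,0,0,0]]]'

```text
time: 15.25
tool_pos: [565.2, -116.8, 108.1]
tcp_rot: [-140.0, -0.2, 91.6]
ft_force: [5.0, 5.4, 3.8]
finger_gap: -0.0
grip_force: 3.6
```

```bash
python3 -c "
from h import *
where();print(rel(pad(15,45,-3.7),Rpush))"
```

```text
t 15.25 pad xyz 15.464691064483027 82.44335287543922 -3.23411644449835 f [5.  5.4 3.8] 6.256373486368766 -0.04106215641910501 3.6031510680913925
[-3.74, -0.04, 0.03, 0.02, -0.3, -0.03]
```

```bash
cat >> h.py <<'E'
def inserts(S,box):
    x,y,w,h=box; m=cv2.inRange(cv2.cvtColor(S["pixels"][y:y+h,x:x+w].copy(),cv2.COLOR_RGB2HSV),(10,120,70),(30,255,255))
    n,l,st,c=cv2.connectedComponentsWithStats(m); C=-S["R"].T@S["t"]
    for i in range(1,n):
        if 2<st[i,4]<40:
            u=c[i]+[x,y]; v=S["R"].T@np.linalg.solve(S["mtx"],[*u,1]); X=C+v*((C0-C)@pn)/(v@pn); print(u,"pad x,y",(X-C0)@px,(X-C0)@py)
E
python3 - <<'E'
from h import *
where()
S=snap("scene","scene3");T=snap("top","top3")
inserts(S,(185,212,90,35)); print('top');inserts(T,(290,195,80,20))
cv2.imwrite("pics/c3.png",np.hstack([cv2.resize(x,(400,560),interpolation=2) for x in(S["pixels"][155:295,170:270,::-1],T["pixels"][150:290,280:380,::-1])]))
E
```

```text
t 15.25 pad xyz 15.464691064483027 82.44335287543922 -3.23411644449835 f [5.  5.4 3.8] 6.256373486368766 -0.04106215641910501 3.6031510680913925
[233.3 226.6] pad x,y -0.546175409597313 20.055080349869993
[211.7 235. ] pad x,y 0.25231726326119125 -24.092532804077983
top
[313.1 206.4] pad x,y 0.17669900921788528 18.366564887419237
[335.  205.5] pad x,y 1.390791870336813 -26.637985750330134
```

View pics/c3.png

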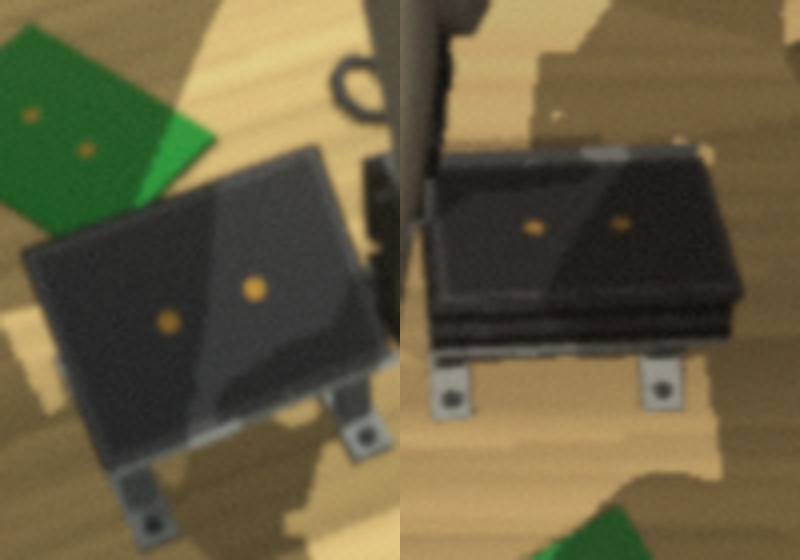

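The pictures show the pad moving squarely back, inserts at (233,227) and (212,235) in scene, with the stack below still in line. I'll carry on pushing toward -y.

Call:
play_rows --motion '[[[-0.4,0,-0.05,0,0,0],[-0.8,0,-0.1,0,0,0],[-1.2,0,-0.1,0,0,0],[-1.6,0,-0.1,0,0,0],[-2,0,-0.1,0,0,0]]]'

```text
time: 15.85
tool_pos: [566.0, -137.1, 108.4]
tcp_rot: [-140.0, -0.2, 91.6]
ft_force: [2.9, 3.6, 1.4]
finger_gap: -0.0
grip_force: 2.4
```

Call:
play_rows --motion '[[[-0.4,0,0,0,0,0],[-0.8,0,0,0,0,0],[-1.2,0,0,0,0,0],[-1.5,0,0,0,0,0],[-1.7,0,0,0,0,0]]]'

```text
time: 16.35
tool_pos: [566.5, -154.0, 108.5]
tcp_rot: [-140.0, -0.2, 91.6]
ft_force: [3.6, 3.8, 3.2]
finger_gap: 0.1
grip_force: 3.1
```

```bash
python3 -c "
from h import *
where()
S=snap('scene');inserts(S,(170,212,105,45))
T=snap('top');inserts(T,(290,195,100,20))
"
```

```text
t 16.35 pad xyz 15.353242135421548 45.21115505155056 -2.7915122605653933 f [3.6 3.8 3.2] 4.867474045126827 0.13969849415359498 3.067913856357336
[171.  215.3] pad x,y -60.18354224465643 -82.32999124360208
[214.9 233.5] pad x,y -0.36070158767397 -17.474550943017817
[193.  242.4] pad x,y 1.0822924903846125 -61.639578913320754
[331.3 205.8] pad x,y 0.6589734611000779 -18.996227396715007
[353.  204.5] pad x,y 3.248957695948142 -63.82629450064428
```

Call:
play_rows --motion '[[[0.6,0,-0.1,0,0,0],[1,0,-1,0,0,0],[1,0,-4,0,0,0],[1,0,-8,0,0,0],[1,-1,-12,0,0,0]]]'

```text
time: 16.95
tool_pos: [635.6, -141.5, 206.6]
tcp_rot: [-139.8, -0.2, 91.6]
ft_force: [1.5, -1.3, -0.2]
finger_gap: 0.0
grip_force: 0.0
```

```bash
cat > w.py <<'E'
from ik import *
Rg,zg=G(-10); g=pad(-33,-99,-3.4)
def W(b,up=0): return g+(19-b)*zg+up*pn
E
python3 - <<'E'
from w import *
s=sensors.sense();q=s["joint_pos"];print(s["time"],s["tool_pos"],q)
d0=down(0)
from scipy.spatial.transform import Slerp
for n,X,R in (("A",[530,-260,310],down(0)),("B",W(90,60),Rg),("C",W(65),Rg),("D",W(0),Rg)):
    a=ik(np.array(X),R,4,[q]); print(n,np.array(X),[x.round() for x in a]); q=a[0] if a else q
print(rel([530,-260,310],down(0)))
E
```

```text
16.95 [ 635.6 -141.5  206.6] [-12.2  61.2  23.5 -12.1 134.  -19.3]
A [ 530 -260  310] [array([-31.,   5.,  80.,  -0.,  95., -31.])]
B [ 519.1 -312.1  230. ] [array([-64.,  -9., 116.,  54.,  71., -88.])]
C [ 499.2 -308.4  168.2] [array([-66.,  -6., 120.,  56.,  68., -96.])]
D [ 547.9 -295.6  127.1] [array([-60.,   1., 119.,  59.,  60., -98.])]
[-11.51, -15.02, -0.9, -40.22, 0.33, 1.6]
```

Call:
play_rows --motion '[[[-2,-3,-2,-8,0,0],[-4,-6,-3,-16,0,0],[-6,-9,-3,-24,0,0],[-9,-12,-2,-32,0,1],[-11.5,-15,-1,-40,0,1.6]]]' --jaw 0.45

```text
time: 17.45
tool_pos: [542.3, -251.3, 308.0]
tcp_rot: [-172.6, 0.1, 90.7]
ft_force: [-1.6, -1.7, 2.3]
finger_gap: 38.3
grip_force: 0.0
```

```bash
python3 - <<'E'
from w import *
s=sensors.sense();print(s["time"],s["tool_pos"],s["tcp_rot"],s["joint_pos"])
print(rel([530,-280,310],down(0)),rel(W(90,60),Rg))
E
```

```text
17.45 [ 542.3 -251.3  308. ] [-172.6    0.1   90.7] [-27.6  12.7  71.8  -3.7 101.9 -28.8]
[-2.85, -1.28, -0.03, -7.41, 0.2, 0.72] [-6.03, -1.37, 8.06, -57.18, 9.7, -5.99]
```

Call:
play_rows --motion '[[[-2,-1,0,-8,1,-1],[-4,-1.5,1,-16,3,-2],[-5,-1.5,2,-24,4,-3],[-6,-1.5,3,-32,6,-4],[-6,-1.5,5,-40,7,-5]]]'

```text
time: 17.95
tool_pos: [521.8, -313.4, 262.1]
tcp_rot: [146.9, -5.3, 96.9]
ft_force: [0.3, 0.6, -1.0]
finger_gap: 38.7
grip_force: 0.0
```

```bash
python3 - <<'E'
from w import *
s=sensors.sense();print(s["time"],s["tool_pos"],s["tcp_rot"],s["joint_pos"])
print(rel(W(90,60),Rg),rel(W(65,20),Rg))
E
```

```text
17.95 [ 521.8 -313.4  262.1] [146.9  -5.3  96.9] [-54.1  -8.8 104.5  32.4  73.8 -65.8]
[-0.14, -1.97, 2.55, -17.08, 2.55, -1.17] [-0.07, -5.06, 6.11, -17.08, 2.55, -1.17]
```

Call:
play_rows --motion '[[[0,-1,1,-7,1,0],[0,-2,2,-14,2,-1],[0,-3,3.5,-17,2.5,-1.2],[0,-4,5,-17,2.5,-1.2],[0,-5,6,-17,2.5,-1.2]]]'

```text
time: 18.45
tool_pos: [510.1, -304.1, 180.2]
tcp_rot: [130.2, -6.8, 99.5]
ft_force: [-0.2, -0.1, 0.2]
finger_gap: 38.3
grip_force: 0.0
```

Call:
play_rows --motion '[[[0,0,0,0,0,0],[0,0,0,0,0,0]]]'

```text
time: 18.65
tool_pos: [511.2, -304.6, 182.5]
tcp_rot: [130.1, -6.7, 99.6]
ft_force: [1.0, -0.4, 0.7]
finger_gap: 38.7
grip_force: 0.0
```

```bash
python3 - <<'E'
from w import *
s=sensors.sense();print(s["time"],s["tool_pos"],s["tcp_rot"],s["joint_pos"])
print(rel(W(65,0),Rg)); where()
E
```

```text
18.65 [ 511.2 -304.6  182.5] [130.1  -6.7  99.6] [-64.1  -6.6 119.1  54.6  67.8 -92.8]
[-0.34, -1.87, -0.05, -0.53, -0.24, -0.17]
t 18.65 pad xyz -78.2242023111284 -103.62498720587612 15.292533708036427 f [ 1.  -0.4  0.7] 1.2198080298890475 38.67775994826292 0.0
```

Call:
play_rows --motion '[[[-0.2,-0.6,0,-0.5,-0.2,0],[-0.3,-1.2,0,-0.5,-0.2,0],[-0.3,-1.7,0,-0.5,-0.2,0],[-0.3,-1.9,0,-0.5,-0.2,0],[-0.3,-1.9,0,-0.5,-0.2,0]]]'

```text
time: 19.15
tool_pos: [498.6, -307.8, 166.5]
tcp_rot: [129.6, -6.6, 99.3]
ft_force: [-0.3, 0.3, 0.1]
finger_gap: 38.7
grip_force: 0.0
```

```bash
python3 - <<'E'
from w import *
print(rel(W(65,0),Rg),rel(W(0,0),Rg)); where()
S=snap("scene");T=snap("top");inserts(S,(180,212,105,45))
cv2.imwrite("pics/c4.png",np.hstack([cv2.resize(x,(400,560),interpolation=2) for x in(S["pixels"][155:295,150:250,::-1],T["pixels"][170:310,310:410,::-1])]))
E
```

```text
[-0.05, 0.17, -0.08, -0.05, -0.03, -0.26] [-0.05, 0.18, 6.42, -0.05, -0.03, -0.26]
t 19.15 pad xyz -77.6444931953523 -106.34234769188151 -5.143973969110366 f [-0.3  0.3  0.1] -0.1244771498024662 38.660967491425595 0.0
[214.5 233.7] pad x,y -0.265216883695017 -18.29230392037258
[192.9 242.5] pad x,y 1.1869572133111437 -61.80166563199894
```

View pics/c4.png

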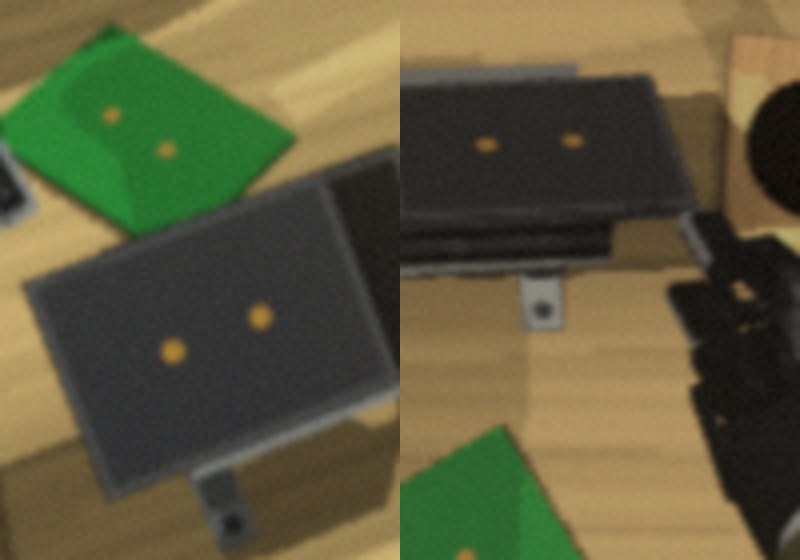

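The scene half shows the pad now overhanging the desk's -y end. In the top half the open fingers sit just off its high corner near (690,230). I'll check finger alignment by projecting known points.

```bash
python3 - <<'E'
from w import *
T=snap("top"); s=sensors.sense(); R=E_('xyz',s["tcp_rot"])
f=lambda X:(proj(T,X)-[310,170])*4+[400,0]
print("corner",f(pad(-55,-115,0)),f(pad(-55,-75,-8)))
for x in(-11,11):
  for y in(-20,20): print(x,y,f(s["tool_pos"]+R.apply([x,y,-8])))
E
```

```text
corner [695.7 209.5] [612.1 223.9]
-11 -20 [708.7 286.4]
-11 20 [721.3 223.9]
11 -20 [665.7 292.9]
11 20 [677.  230.3]
```

Call:
play_rows --motion '[[[0,0.18,1,0,0,-0.2],[0,0.18,2.2,0,0,-0.2],[0,0.18,3.4,0,0,-0.2],[0,0.18,4.6,0,0,-0.2],[0,0.18,5.5,0,0,-0.2]]]'

```text
time: 19.8
tool_pos: [541.9, -295.8, 132.0]
tcp_rot: [129.6, -6.5, 99.5]
ft_force: [0.2, -0.6, -0.2]
finger_gap: 38.3
grip_force: 0.0
```

Call:
play_rows --motion '[[[0,0,0.5,0,0,0],[0,0,0.8,0,0,0],[0,0,0.9,0,0,0]]]'

```text
time: 20.1
tool_pos: [548.1, -295.0, 127.4]
tcp_rot: [129.6, -6.5, 99.5]
ft_force: [0.3, 0.5, 0.1]
finger_gap: 38.7
grip_force: 0.0
```

```bash
python3 - <<'E'
from w import *
print(rel(W(0,0),Rg)); where()
E
```

```text
[-0.06, -0.04, -0.01, -0.05, -0.04, -0.03]
t 20.1 pad xyz -14.343287116329131 -95.09799563893023 -2.9955712201975353 f [0.3 0.5 0.1] 0.24483406640301034 38.71931050646651 0.0
```

Close gently, then firm up.

Call:
play_rows --motion '[[[0,-0.04,0,0,0,0],[0,-0.04,0,0,0,0],[0,-0.04,0,0,0,0],[0,-0.04,0,0,0,0],[0,-0.04,0,0,0,0]]]' --jaw 0 --squeeze 25

```text
time: 20.6
tool_pos: [547.5, -295.5, 127.6]
tcp_rot: [129.6, -6.4, 99.5]
ft_force: [-4.0, -0.7, 1.8]
finger_gap: 7.7
grip_force: 28.6
```

Call:
play_rows --motion '[[[0,0,0,0,0,0],[0,0,0,0,0,0],[0,0,0,0,0,0]]]' --squeeze 70

```text
time: 20.9
tool_pos: [547.5, -295.5, 127.6]
tcp_rot: [129.6, -6.4, 99.5]
ft_force: [-7.0, -1.2, 3.0]
finger_gap: 7.4
grip_force: 68.8
```

```bash
python3 - <<'E'
from w import *
print(rel(W(0,0),Rg)); where()
s=sensors.sense(); R=E_('xyz',s["tcp_rot"]);print(R.inv().apply(pn*3))
E
```

```text
[-0.01, -0.02, 0.06, -0.04, 0.01, -0.0]
t 20.9 pad xyz -14.884139587037518 -95.66198018916509 -3.2194761145444586 f [-7.  -1.2  3. ] -2.2254605484737224 7.383529145042618 68.81605625152588
[ 0.  3. -0.]
```

Call:
play_rows --motion '[[[0,0.2,-0.1,0,0,0],[0,0.5,-0.15,0,0,0],[0,1,-0.15,0,0,0],[0,1.8,-0.2,0,0,0],[0,2.8,-0.2,0,0,0]]]' --squeeze 80

```text
time: 21.4
tool_pos: [564.5, -294.8, 150.4]
tcp_rot: [129.6, -6.5, 99.5]
ft_force: [0.4, 0.6, -1.7]
finger_gap: 6.8
grip_force: 77.9
```

Call:
play_rows --motion '[[[0,1.2,0,0,0,0],[0,2.5,-0.5,0,0,0],[0,4,-1,0,0,0],[0,5.5,-1.5,0,0,0],[0,6.5,-2,0,0,0]]]'

```text
time: 21.9
tool_pos: [592.1, -297.7, 214.6]
tcp_rot: [129.6, -6.4, 99.5]
ft_force: [-0.2, 0.6, -1.6]
finger_gap: 7.1
grip_force: 78.0
```

```bash
python3 - <<'E'
from w import *
where(); s=sensors.sense();print(s["joint_pos"],s["tool_pos"])
S=snap("scene","scene5");T=snap("top")
cv2.imwrite("pics/c5.png",np.hstack([cv2.resize(x,(400,560),interpolation=2) for x in(S["pixels"][135:295,150:264,::-1],T["pixels"][150:310,290:404,::-1])]))
E
```

```text
t 21.9 pad xyz -36.72588071120847 -99.21114867465582 92.0564736474409 f [-0.2  0.6 -1.6] -1.3319196175302388 7.138345711477299 78.01641941070557
[-55.2  -2.5 111.9  55.   62.6 -85.1] [ 592.1 -297.7  214.6]
```

View pics/c5.png

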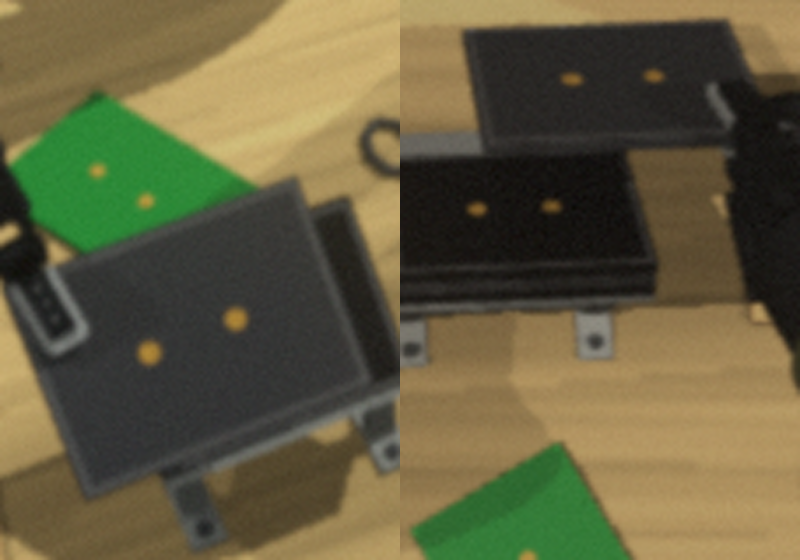

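The pad is lifted flat in the grip, with the other three left square on the desk. The held pad's inserts (crop (150,352),(235,320) and (572,79),(653,76)) give its pose in the hand.

```bash
cat > hold.py <<'E'
from w import *
def blobs(S,box):
    x,y,w,h=box; m=cv2.inRange(cv2.cvtColor(S["pixels"][y:y+h,x:x+w].copy(),cv2.COLOR_RGB2HSV),(8,110,60),(32,255,255))
    n,l,st,c=cv2.connectedComponentsWithStats(m); return [c[i]+[x,y] for i in range(1,n) if 3<st[i,4]<60]
def near(bl,u): return min(bl,key=lambda b:np.hypot(*(b-u)))
E
python3 - <<'E'
from hold import *
S=snap("scene");T=snap("top");s=sensors.sense();R=E_('xyz',s["tcp_rot"])
sa=114/400
a=blobs(S,(150,135,114,160));b=blobs(T,(290,150,114,160))
A=[near(a,np.array([150+u*sa,135+v*160/560])) for u,v in((150,352),(235,320))]
B=[near(b,np.array([290+u*sa,150+v*160/560])) for u,v in((253,76),(172,79))]
I=[tri(S,T,p,q) for p,q in zip(A,B)]
L=[R.inv().apply(x-s["tool_pos"]) for x in I];print(A,B,I,L)
m=(L[0]+L[1])/2;v=L[1]-L[0];print("mid in tool",m,"dir ang",np.degrees(np.arctan2(v[2],v[0])),np.linalg.norm(v))
# expectation
e=R.inv().apply
print("expected", Rg.inv().apply(pad(0,-40,0)-W(0)), "ang",np.degrees(np.arctan2(*(Rg.inv().apply(py)[[2,0]]))))
E
```

```text
[array([191.9, 235.1]), array([216.2, 225.4])] [array([361.4, 172.3]), array([338.4, 173.3])] [array([ 605.6, -264.2,  207.5]), array([ 603.2, -220.7,  208.5])] [array([29.6,  6.3, 20.6]), array([72.8,  6.4, 26.8])]
mid in tool [51.2  6.4 23.7] dir ang 8.250374657773275 43.57702886921339
expected [52.4  3.4 23.7] ang 10.000000000000005
```

```bash
cat >> hold.py <<'E'
al=np.radians(8.2); M=np.c_[[-np.sin(al),0,np.cos(al)],[np.cos(al),0,np.sin(al)],[0,1,0]]; cen=np.array([51.2,0,23.7])
Rp=Ro.from_matrix(np.c_[[0,0,-1.],rack[:,1],rack[:,0]]@M.T)
def PL(up): return bay+[0,0,55+up]-Rp.apply(cen)
E
python3 - <<'E'
from hold import *
s=sensors.sense();q=s["joint_pos"];print(PL(0))
for n,X,R in (("A",[560,-200,310],Rp),("A2",[540,0,310],Rp),("B",PL(160),Rp),("C",PL(0),Rp)):
    a=ik(np.array(X),R,4,[q]); print(n,np.array(X),[x.round() for x in a],rel(X,R)); q=a[0] if a else q
E
```

```text
[504.3 178.2  83.2]
A [ 560 -200  310] [array([-29.,   8.,  77.,   8.,  98., -21.])] [11.15, 5.68, -6.58, 47.92, -5.53, 16.05]
A2 [540   0 310] [array([-11.,  -4.,  89.,   8.,  95.,  -3.])] [31.08, 4.8, -4.12, 47.92, -5.53, 16.05]
B [504.3 178.2 243.2] [array([ 9., -6., 98.,  8., 86., 15.])] [48.39, -2.24, 0.97, 47.92, -5.53, 16.05]
C [504.3 178.2  83.2] [array([  9.,   2., 108.,   8.,  69.,  13.])] [46.6, -14.49, 11.11, 47.92, -5.53, 16.05]
```

Call:
play_rows --motion '[[[1,1.5,-2,4,-0.5,1.3],[2.5,3,-4,10,-1.1,3.3],[4,4.5,-5.5,16,-1.8,5.4],[6,5,-6.5,22,-2.5,7.4],[8,5.5,-6.5,28,-3.2,9.4]]]'

```text
time: 22.6
tool_pos: [563.9, -231.4, 306.6]
tcp_rot: [159.1, -9.2, 89.8]
ft_force: [0.5, -1.1, -2.2]
finger_gap: 7.0
grip_force: 78.4
```

```bash
python3 - <<'E'
from hold import *
s=sensors.sense();print(s["time"],s["tool_pos"],s["tcp_rot"],s["joint_pos"],s["finger_gap"],s["grip_force"])
print(rel([560,-160,310],Rp),rel([540,0,310],Rp))
E
```

```text
22.6 [ 563.9 -231.4  306.6] [159.1  -9.2  89.8] [-39.   -6.   94.   20.1  81.3 -38.3] 6.955288084020884 78.37262749671936
[7.1, -0.68, 0.6, 19.81, -2.19, 6.46] [22.89, -3.51, 2.25, 19.81, -2.19, 6.46]
```

Call:
play_rows --motion '[[[2.5,-0.2,0.2,5,-0.5,1.5],[6,-0.5,0.5,10,-1,3],[10,-1,1,15,-1.6,5],[14,-2,1.5,19.8,-2.2,6.5],[18,-2.8,2,19.8,-2.2,6.5]]]'

```text
time: 23.1
tool_pos: [545.3, -46.7, 303.2]
tcp_rot: [-179.7, -8.4, 83.1]
ft_force: [0.2, 0.7, -2.0]
finger_gap: 7.1
grip_force: 78.4
```

```bash
python3 - <<'E'
from hold import *
s=sensors.sense();print(s["time"],s["tool_pos"],s["tcp_rot"],s["joint_pos"],s["finger_gap"],s["grip_force"])
print(rel(PL(190),Rp),rel(PL(160),Rp))
E
```

```text
23.1 [545.3 -46.7 303.2] [-179.7   -8.4   83.1] [-15.8  -1.4  87.4   8.3  95.5  -8.2] 7.143622091876158 78.4295904636383
[21.18, -6.75, 6.18, -0.27, -0.16, 0.11] [20.74, -6.73, 9.15, -0.27, -0.16, 0.11]
```

Call:
play_rows --motion '[[[4,-1.3,1,0,0,0],[8,-2.6,2,0,0,0],[12.5,-4,3.5,0,0,0],[16.5,-5.3,4.8,0,0,0],[19,-6.1,5.5,0,0,0]]]'

```text
time: 23.6
tool_pos: [506.6, 155.9, 276.4]
tcp_rot: [-179.9, -8.4, 83.2]
ft_force: [1.0, -0.5, -1.5]
finger_gap: 7.4
grip_force: 78.4
```

Call:
play_rows --motion '[[[0.7,-0.2,0.2,0,0,0],[1.4,-0.4,0.4,0,0,0],[2,-0.6,0.6,0,0,0],[2,-0.6,0.6,0,0,0],[2,-0.6,0.6,0,0,0]]]'

```text
time: 24.1
tool_pos: [505.4, 173.6, 275.4]
tcp_rot: [179.9, -8.3, 83.1]
ft_force: [0.4, -0.0, -1.8]
finger_gap: 7.1
grip_force: 78.5
```

```bash
python3 - <<'E'
from hold import *
s=sensors.sense();print(s["time"],s["tool_pos"],s["tcp_rot"],s["finger_gap"],s["grip_force"])
print(rel(PL(160),Rp),rel(PL(75),Rp))
S=snap("scene");T=snap("top","top6")
cv2.imwrite("pics/c6.png",np.hstack([cv2.resize(x,(400,560),interpolation=2) for x in(S["pixels"][95:235,335:435,::-1],T["pixels"][140:280,75:175,::-1])]))
E
```

```text
24.1 [505.4 173.6 275.4] [179.9  -8.3  83.1] 7.0924489421368 78.45499634742737
[-0.02, -0.17, 3.26, 0.12, -0.13, 0.11] [-1.26, -0.19, 11.67, 0.12, -0.13, 0.11]
```

View pics/c6.png

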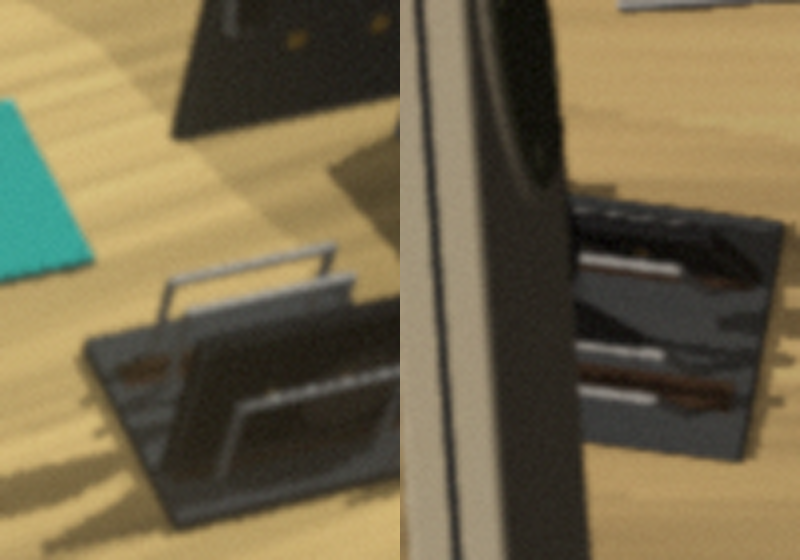

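Scene half shows the pad upright above the empty bay, its lower edge at about (175,135) and clear of everything; the hoops are free. I'll lower it to just above them.

Call:
play_rows --motion '[[[-0.3,-0.1,2.5,0.1,-0.1,0.1],[-0.6,-0.2,5.5,0.1,-0.1,0.1],[-0.9,-0.2,8.5,0.1,-0.1,0.1],[-1.2,-0.2,10.8,0.1,-0.1,0.1],[-1.25,-0.2,11.6,0.1,-0.1,0.1]]]'

```text
time: 24.7
tool_pos: [502.3, 178.1, 155.8]
tcp_rot: [-179.8, -8.2, 83.0]
ft_force: [-0.3, -0.3, -2.8]
finger_gap: 7.3
grip_force: 78.3
```

Call:
play_rows --motion '[[[0,0,0,0,0,0],[0,0,0,0,0,0]]]'

```text
time: 24.9
tool_pos: [504.8, 179.0, 160.3]
tcp_rot: [179.9, -8.3, 83.1]
ft_force: [-0.1, -0.2, -1.9]
finger_gap: 7.5
grip_force: 78.3
```

```bash
python3 - <<'E'
from hold import *
s=sensors.sense();print(s["time"],s["tool_pos"],s["tcp_rot"],s["finger_gap"],s["grip_force"])
print(rel(PL(75),Rp),rel(PL(0),Rp))
R=E_('xyz',s["tcp_rot"])
S=snap("scene");T=snap("top")
c=s["tool_pos"]+R.apply(cen);print("pad centre",c,"vs",bay+[0,0,130])
X=[c+rack@np.array([dx,dy,-55]) for dx in(-4,4) for dy in(-75,75)]
print("bottom corners scene px",[(proj(S,x)-[335,125])*4 for x in X])
print("hoop -x top ends px",[(proj(S,bay+rack@np.array([-12,dy,65]))-[335,125])*4 for dy in(-53,53)])
print("hoop +x top ends px",[(proj(S,bay+rack@np.array([12,dy,65]))-[335,125])*4 for dy in(-53,53)])
a=S["pixels"][125:245,335:455,::-1];cv2.imwrite("pics/c7.png",cv2.convertScaleAbs(cv2.resize(a,(480,480),interpolation=2),alpha=1.8))
E
```

```text
24.9 [504.8 179.  160.3] [179.9  -8.3  83.1] 7.497353269983372 78.34801197052002
[-0.11, -0.04, 0.2, 0.11, -0.07, 0.05] [-1.19, -0.06, 7.62, 0.11, -0.07, 0.05]
pad centre [511.4 232.6 144.2] vs [510.9 231.9 142. ]
bottom corners scene px [array([137., 163.]), array([382.5, 109.1]), array([142.6, 173.4]), array([389.1, 119.1])]
hoop -x top ends px [array([162.6, 159.4]), array([333.9, 121.8])]
hoop +x top ends px [array([179.7, 190.3]), array([353. , 151.6])]
```

View pics/c7.png

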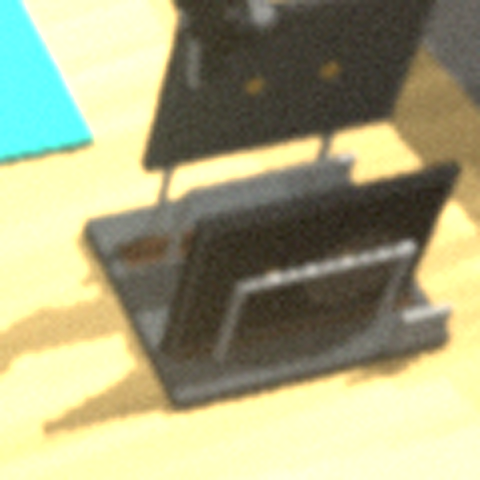

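The pad's lower edge at crop (145,165)-(390,120) matches the prediction, and it sits between the two hoop bars to within a couple of millimetres. I'll lower it in.

Call:
play_rows --motion '[[[-0.15,0,1,0.1,0,0],[-0.3,0.05,2,0.1,0,-0.5],[-0.45,0.05,3,0.1,0,-0.5],[-0.55,0.05,3.8,0.1,0,-0.5],[-0.6,0.05,4.2,0.1,0,-0.5]]]'

```text
time: 25.5
tool_pos: [503.5, 178.9, 114.6]
tcp_rot: [-179.9, -8.2, 83.5]
ft_force: [-0.1, 0.4, -1.9]
finger_gap: 7.3
grip_force: 78.5
```

Call:
play_rows --motion '[[[-0.1,0,0.6,0,0,0],[-0.2,0,1.2,0,0,0],[-0.27,0,1.8,0,0,0],[-0.33,0,2.2,0,0,0],[-0.33,0,2.2,0,0,0]]]'

```text
time: 26.0
tool_pos: [503.9, 178.9, 93.4]
tcp_rot: [-179.9, -8.2, 83.6]
ft_force: [-0.7, 1.1, -1.5]
finger_gap: 6.3
grip_force: 78.5
```

```bash
python3 - <<'E'
from hold import *
s=sensors.sense();print(s["time"],s["tool_pos"],s["tcp_rot"],s["ft_force"],s["wrist_torque"],s["finger_gap"],s["grip_force"])
print(rel(PL(0),Rp),s["tool_pos"]+E_('xyz',s["tcp_rot"]).apply(cen))
E
```

```text
26.0 [503.9 178.9  93.4] [-179.9   -8.2   83.6] [-0.7  1.1 -1.5] [-0.2 -0.   0. ] 6.348511548786919 78.4741723537445
[-0.2, 0.05, 1.0, -0.15, -0.02, 0.55] [510.  232.6  77.3]
```

Call:
play_rows --motion '[[[-0.04,0.03,0.2,0,0,0.3],[-0.08,0.06,0.4,0,0,0.6],[-0.1,0.06,0.6,0,0,0.6],[-0.1,0.06,0.7,0,0,0.6]]]'

```text
time: 26.4
tool_pos: [505.0, 178.9, 86.9]
tcp_rot: [-179.9, -8.2, 83.0]
ft_force: [0.6, -0.4, -1.9]
finger_gap: 7.5
grip_force: 78.5
```

Call:
play_rows --motion '[[[0,0,0.1,0,0,0],[-0.02,0,0.2,0,0,0]]]'

```text
time: 26.6
tool_pos: [505.1, 179.0, 85.1]
tcp_rot: [-179.9, -8.2, 83.0]
ft_force: [-0.8, -0.8, -0.5]
finger_gap: 7.0
grip_force: 78.6
```

```bash
python3 - <<'E'
from hold import *
s=sensors.sense();print(s["time"],s["tool_pos"],s["tcp_rot"],s["ft_force"],s["wrist_torque"],s["finger_gap"],s["grip_force"])
print(rel(PL(0),Rp),s["tool_pos"]+E_('xyz',s["tcp_rot"]).apply(cen))
E
```

```text
26.6 [505.1 179.   85.1] [-179.9   -8.2   83. ] [-0.8 -0.8 -0.5] [-0.2  0.1 -0. ] 7.010679210440977 78.57057809829712
[-0.11, -0.07, 0.18, -0.08, -0.04, -0.04] [511.7 232.7  69. ]
```

Call:
play_rows --motion '[[[-0.01,0,0.05,0,0,0],[-0.01,0,0.05,0,0,0]]]'

```text
time: 26.8
tool_pos: [505.3, 178.9, 85.0]
tcp_rot: [-179.9, -8.3, 83.0]
ft_force: [-0.5, -0.9, 1.1]
finger_gap: 7.0
grip_force: 79.0
```

Call:
play_rows --motion '[[[-0.01,0,0.05,0,0,0],[-0.01,0,0.05,0,0,0]]]'

```text
time: 27.0
tool_pos: [505.4, 178.8, 84.6]
tcp_rot: [-180.0, -8.2, 83.0]
ft_force: [-1.5, -3.8, 3.5]
finger_gap: 7.0
grip_force: 79.4
```

Call:
play_rows --motion '[[[-0.01,0,0.05,0,0,0],[-0.01,0,0.05,0,0,0]]]'

```text
time: 27.2
tool_pos: [505.6, 178.8, 84.3]
tcp_rot: [-180.0, -8.3, 83.0]
ft_force: [-2.8, -3.1, 6.8]
finger_gap: 7.0
grip_force: 79.8
```

Contact at the right height. I'll check the pad's level from its inserts in the scene image, on the plane of the pad's face.

```bash
cat > lev.py <<'E'
from hold import *
S=snap("scene"); n=rack[:,0]; P0=bay+4.5*n; C=-S["R"].T@S["t"]
u0=[proj(S,P0+[0,0,55]+d*rack[:,1]) for d in(-22,22)]; print("pred",u0)
for b in blobs(S,(375,130,60,50)):
    v=S["R"].T@np.linalg.solve(S["mtx"],[*b,1]); X=C+v*((P0-C)@n)/(v@n); print(b,"along y",(X-P0)@rack[:,1],"above floor",X[2]-12)
s=sensors.sense();print(s["time"],s["ft_force"],s["finger_gap"],s["grip_force"])
E
python3 lev.py
```

```text
pred [array([390.5, 170.3]), array([408.2, 166.3])]
27.25 [-3.2 -4.5  5.9] 6.904632116325145 79.83763575553894
```

```bash
sed -i 's/^for b in blobs.*/I=S["pixels"].astype(float); D=cv2.GaussianBlur(I[...,0]-I[...,2],(3,3),0); bl=[]\nfor u in u0:\n    x,y=np.round(u).astype(int); w=D[y-7:y+8,x-8:x+9].copy(); w=np.clip(w-(np.median(w)+.5*(w.max()-np.median(w))),0,None); yy,xx=np.mgrid[y-7:y+8,x-8:x+9]; print("peak",D[y-7:y+8,x-8:x+9].max(),np.median(D[y-7:y+8,x-8:x+9])); bl.append(np.array([(w*xx).sum(),(w*yy).sum()])\/w.sum())\nfor b in bl:/' lev.py; python3 lev.py
```

```text
pred [array([390.5, 170.3]), array([408.2, 166.3])]
peak 11.0 7.0625
peak 9.25 6.5625
[391.2 168.8] along y -21.400576269437114 above floor 59.97750458745941
[409.3 164.5] along y 23.15997142287684 above floor 60.580288079612046
27.3 [-2.1 -3.2  7.4] 6.737726500365772 79.83749628067017
```

Call:
play_rows --motion '[[[0,0,0,0,0,0],[-0.01,0,0.05,0,0,0],[-0.01,0,0.05,0,0,0]]]' --squeeze 20

```text
time: 27.6
tool_pos: [505.8, 178.8, 84.2]
tcp_rot: [-180.0, -8.3, 83.0]
ft_force: [-1.8, -5.5, 9.0]
finger_gap: 7.2
grip_force: 80.4
```

Call:
play_rows --motion '[[[-0.01,0,0.05,0,0,0],[-0.01,0,0.05,0,0,0],[-0.01,0,0.05,0,0,0]]]'

```text
time: 27.9
tool_pos: [505.9, 178.8, 84.1]
tcp_rot: [180.0, -8.3, 83.0]
ft_force: [-4.5, -5.9, 11.4]
finger_gap: 7.0
grip_force: 80.8
```

```bash
python3 lev.py; python3 -c "
from h import *
s=sensors.sense();print(s['tool_pos'],s['wrist_torque'])"
```

```text
pred [array([390.5, 170.3]), array([408.2, 166.3])]
peak 9.0625 7.125
peak 9.4375 6.625
[385.9 166.5] along y -36.69700425069882 above floor 71.94377582141374
[409.1 164.3] along y 22.349632161347 above floor 61.59409666084832
27.95 [-3.8 -6.9 11.9] 7.3713228821447 80.82602977752686
[505.9 178.8  84.1] [0.1 0.8 0.2]
```

The wrist moment suggests the far (+y) end touched first. I'll level the pad with a small turn about tool y, then settle it.

Call:
play_rows --motion '[[[0,0,0,0,0.25,0],[0,0,0,0,0.5,0],[0,0,0,0,0.5,0]]]'

```text
time: 28.25
tool_pos: [506.0, 179.0, 84.2]
tcp_rot: [180.0, -8.8, 83.0]
ft_force: [-3.6, -2.3, 11.5]
finger_gap: 7.4
grip_force: 80.8
```

```bash
python3 -c "
from h import *
s=sensors.sense();print(s['tool_pos'],s['tcp_rot'],s['ft_force'],s['wrist_torque'])"
```

```text
[506.  179.   84.2] [180.   -8.8  83. ] [-3.6 -2.3 11.5] [-0.4  0.8  0.2]
```

Call:
play_rows --motion '[[[0,0,0,0,0.25,0],[0,0,0,0,0.5,0],[0,0,0,0,0.5,0]]]'

```text
time: 28.55
tool_pos: [506.0, 178.8, 84.2]
tcp_rot: [180.0, -9.3, 83.0]
ft_force: [-3.7, -3.1, 11.6]
finger_gap: 7.1
grip_force: 80.7
```

```bash
python3 -c "
from h import *
s=sensors.sense();print(s['tool_pos'],s['tcp_rot'],s['ft_force'],s['wrist_torque'])"
```

```text
[506.  178.8  84.2] [180.   -9.3  83. ] [-3.7 -3.1 11.6] [-0.8  0.8  0.1]
```

The force stayed put while the moment shifted, so contact before the turn was near mid-length, meaning the pad was already level. I'll undo the turn.

Call:
play_rows --motion '[[[0,0,0,0,-0.3,0],[0,0,0,0,-0.6,0],[0,0,0,0,-0.9,0],[0,0,0,0,-0.9,0]]]'

```text
time: 28.95
tool_pos: [506.0, 178.9, 84.1]
tcp_rot: [180.0, -8.4, 83.0]
ft_force: [-3.8, -5.5, 11.9]
finger_gap: 7.3
grip_force: 80.5
```

```bash
python3 -c "
from h import *
s=sensors.sense();print(s['tool_pos'],s['tcp_rot'],s['ft_force'],s['wrist_torque'])"
```

```text
[506.  178.9  84.1] [180.   -8.4  83. ] [-3.8 -5.5 11.9] [-0.   0.6  0.1]
```

Call:
play_rows --motion '[[[0.02,0,-0.1,0,0,0],[0.02,0,-0.1,0,0,0]]]'

```text
time: 29.15
tool_pos: [505.7, 179.0, 84.2]
tcp_rot: [-180.0, -8.4, 83.0]
ft_force: [-0.1, -2.9, 5.7]
finger_gap: 6.9
grip_force: 79.7
```

```bash
python3 -c "
from h import *
s=sensors.sense();print(s['tool_pos'],s['tcp_rot'],s['ft_force'],s['wrist_torque'])"
```

```text
[505.7 179.   84.2] [-180.    -8.4   83. ] [-0.1 -2.9  5.7] [ 0.  -0.2 -0. ]
```

Still resting with a light press. Release slowly.

Call:
play_rows --motion '[[[0,0,0,0,0,0],[0,0,0,0,0,0],[0,0,0,0,0,0]]]' --jaw 0.15

```text
time: 29.45
tool_pos: [504.6, 178.9, 83.1]
tcp_rot: [-179.9, -8.3, 83.0]
ft_force: [0.4, -0.4, 0.3]
finger_gap: 12.8
grip_force: 0.0
```

Call:
play_rows --motion '[[[0,0,0,0,0,0],[0,0,0,0,0,0],[0,0,0,0,0,0]]]' --jaw 0.27

```text
time: 29.75
tool_pos: [505.0, 178.9, 83.5]
tcp_rot: [-179.9, -8.3, 83.0]
ft_force: [0.6, -0.6, 0.4]
finger_gap: 23.0
grip_force: 0.0
```

```bash
python3 lev.py;python3 -c "
from h import *
s=sensors.sense();print(s['tool_pos'],s['tcp_rot'],s['ft_force'],s['wrist_torque'])"
```

```text
pred [array([390.5, 170.3]), array([408.2, 166.3])]
peak 9.75 7.25
peak 10.0625 6.6875
[385.1 165.5] along y -39.44955093620557 above floor 76.22978413411272
[407.4 163.9] along y 17.670488003207517 above floor 64.24083544061568
29.8 [-0.1 -0.4  0.3] 22.67789634835075 0.0
[505.  178.9  83.5] [-179.9   -8.3   83. ] [-0.1 -0.4  0.3] [-0.1  0.  -0. ]
```

Call:
play_rows --motion '[[[0,0,0,0,0,0],[0,0,0,0,0,0],[0.05,0,-0.4,0,0,0],[0.15,0,-1,0,0,0],[0.3,0,-2,0,0,0]]]' --jaw 0.4

```text
time: 30.3
tool_pos: [504.7, 178.9, 104.0]
tcp_rot: [-179.9, -8.3, 82.9]
ft_force: [-0.6, -0.3, -0.6]
finger_gap: 34.4
grip_force: 0.0
```

Call:
play_rows --motion '[[[0.15,0,-1,0,0,0],[0.4,0,-3,0,0,0],[0.8,0,-6,0,0,0],[1.3,0,-9,0,0,0],[1.7,0,-12,0,0,0]]]'

```text
time: 30.8
tool_pos: [505.2, 178.4, 227.4]
tcp_rot: [-180.0, -8.4, 83.0]
ft_force: [0.7, -0.0, 0.9]
finger_gap: 34.5
grip_force: 0.0
```

Call:
play_rows --motion '[[[-4,0,-3,0,0,0],[-8,0,-5,0,0,0],[-13,0,-6,0,0,0],[-18,0,-6,0,0,0],[-22,0,-6,0,0,0]]]'

```text
time: 31.3
tool_pos: [477.4, -48.7, 254.1]
tcp_rot: [179.9, -8.3, 83.0]
ft_force: [0.4, -0.2, 0.1]
finger_gap: 34.0
grip_force: 0.0
```

```bash
python3 - <<'E'
from hold import *
s=sensors.sense();print(s["time"],s["tool_pos"],s["ft_force"])
S=snap("scene");T=snap("top");n=rack[:,0];ry=rack[:,1]
# inserts of the standing pad
C=-S["R"].T@S["t"];P0=bay+4.5*n
for nm,D in(("S",S),("T",T)):
    box=(375,135,60,45) if nm=="S" else (80,190,80,60)
    x,y,w,h=box; I=D["pixels"].astype(float)
    m=((I[...,0]-I[...,2])>22)[y:y+h,x:x+w].astype(np.uint8)
    k,l,st,c=cv2.connectedComponentsWithStats(m); print(nm,[(c[i]+[x,y],int(st[i,4])) for i in range(1,k) if 3<st[i,4]<60])
# predicted pad corners, upright in bay
for d in(-75,75):
    for z in(0,110): print(d,z,proj(S,bay+[0,0,z]+d*ry),proj(T,bay+[0,0,z]+d*ry))
# dark profile above predicted top edge in both views (grey value along vertical lines)
for d in(-60,-30,0,30,60):
    X=bay+[0,0,110]+d*ry; u=proj(S,X).round().astype(int); t=proj(T,X).round().astype(int)
    print(d,u,S["pixels"][u[1]-8:u[1]+9,u[0]].mean(1).astype(int).tolist(), t,T["pixels"][t[1]-10:t[1]+11,t[0]].mean(1).astype(int).tolist())
E
```

```text
31.3 [477.4 -48.7 254.1] [ 0.4 -0.2  0.1]
S []
T []
-75 0 [364.1 189.3] [158.2 239.4]
-75 110 [372.1 156.7] [144.8 232.4]
75 0 [422.3 176. ] [ 92.3 230.9]
75 110 [435.1 143.1] [ 71.1 222.9]
-60 [378 155] [133, 134, 137, 139, 138, 139, 130, 114, 88, 71, 59, 48, 44, 40, 39, 36, 37] [137 231] [55, 55, 50, 31, 24, 34, 48, 58, 59, 58, 61, 55, 34, 24, 18, 20, 34, 70, 113, 106, 67]
-30 [391 153] [136, 142, 142, 139, 130, 128, 113, 90, 72, 60, 53, 43, 39, 39, 38, 34, 37] [123 230] [55, 47, 32, 28, 35, 52, 55, 46, 48, 52, 49, 33, 19, 20, 18, 31, 63, 111, 116, 78, 59]
0 [404 150] [141, 142, 139, 135, 131, 123, 109, 82, 66, 57, 47, 41, 35, 36, 34, 33, 38] [108 228] [51, 49, 47, 50, 56, 60, 56, 47, 49, 50, 48, 32, 19, 22, 17, 22, 54, 95, 94, 58, 47]
30 [416 147] [136, 137, 140, 133, 132, 125, 117, 97, 76, 59, 50, 40, 36, 35, 35, 34, 33] [ 93 226] [50, 49, 50, 47, 50, 58, 67, 55, 55, 59, 56, 35, 19, 12, 13, 23, 53, 93, 100, 67, 48]
60 [429 144] [99, 93, 90, 91, 88, 84, 85, 78, 74, 64, 56, 46, 35, 32, 34, 30, 37] [ 78 224] [110, 114, 113, 112, 109, 107, 100, 73, 57, 58, 53, 45, 57, 99, 120, 126, 125, 127, 128, 130, 129]
```

The pad's top edge lies within about 1 px of where a fully seated, level pad should be, at all five points along its length, and the gripper is clear. I'll hand in.

Call:
play_rows --motion '[[[0,0,0,0,0,0],[0,0,0,0,0,0]]]'

```text
time: 31.6
tool_pos: [477.8, -45.6, 253.3]
tcp_rot: [-180.0, -8.4, 83.0]
ft_force: [-0.2, -0.1, -0.1]
finger_gap: 34.3
grip_force: 0.0
```

```bash
python3 -c "
from bench import job
print(job.hand_in())"
```

```text
the job is handed in; nothing more can be done
None
```

The job is handed in at 31.6 s with no verdict returned: the top pad stands in the empty bay, level and about midway along the hoops, though I first slid it about 42 mm over the +y end, couldn't reach it there, and slid it back to a 40 mm overhang at the -y end before pinching it.

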